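# Take the dismantled test cell apart into its parts trays

## Task

The unbolted electrochemical test cell stands on the bench in two small stacks. Take the stacks apart from the top, one part at a time, and lay each of the five parts flat inside the recess of the blue-rimmed tray that has its own shape and size. Set the parts down gently without dropping or knocking them, and leave the wash bottle, the beaker and the carton where they are.

Things in the scene. Friction and masses are not known exactly. Their poses are not given: they have to be found in the camera images.
- square_block: White plastic square cell block, 62 x 62 x 24 mm, about 0.2 kg, loose; bottom part of one of the two stacks. Sides parallel to its x and y axes. Origin: centre of its underside, z up.
- big_disc: Large round aluminium end disc, diameter 62 mm, 24 mm high, about 0.2 kg, loose; bottom part of the other stack. Origin: centre of its underside, z up.
- small_disc: Small round steel disc, diameter 40 mm, 22 mm high, about 0.2 kg, loose; lies on the square block or on the large disc. Origin: centre of its underside, z up.
- bar: Rectangular steel bar, 54 mm long (its x axis) x 30 mm wide (its y axis) x 22 mm high, about 0.2 kg, loose; lies on the square block or on the large disc, whichever the small disc is not on. Origin: centre of its underside, z up.
- nut: Tall steel hexagon nut, 24 mm across flats (28 mm across corners), 20 mm high, about 50 g, loose; lies on top of the small disc or the bar, as the third layer of one stack. Two flats face along +x and -x of its own frame, the others every 60 degrees. Origin: centre of its underside, z up.
- tray_square: Square shallow tray with blue rim and grey floor, fixed on the bench, floor 3 mm thick, rim 5 mm thick and 7 mm high (so the recess is 4 mm deep); recess 78 x 78 mm, outside 88 x 88 mm, sides parallel to its x and y axes. Origin: centre of its underside, z up. Place of the square block.
- tray_big_round: Large round shallow tray with blue rim and grey floor, fixed on the bench, floor 3 mm thick, rim 5 mm thick and 7 mm high (so the recess is 4 mm deep); recess diameter 78 mm, outside 88 mm. Origin: centre of its underside, z up. Place of the large disc.
- tray_small_round: Small round shallow tray with blue rim and grey floor, fixed on the bench, floor 3 mm thick, rim 5 mm thick and 7 mm high (so the recess is 4 mm deep); recess diameter 56 mm, outside 66 mm. Origin: centre of its underside, z up. Place of the small disc.
- tray_bar: Rectangular shallow tray with blue rim and grey floor, fixed on the bench, floor 3 mm thick, rim 5 mm thick and 7 mm high (so the recess is 4 mm deep); recess 70 mm (x axis) x 46 mm (y axis), outside 80 x 56 mm. Origin: centre of its underside, z up. Place of the bar.
- tray_hex: Small hexagonal shallow tray with blue rim and grey floor, fixed on the bench, floor 3 mm thick, rim 5 mm thick and 7 mm high (so the recess is 4 mm deep); recess 40 mm across flats, outside 50 mm; two flats face along +x and -x of its own frame. Origin: centre of its underside, z up. Place of the nut.
- wash_bottle: Bystander: white plastic wash bottle with blue cap, diameter 64 mm, 150 mm high, standing loose. Origin: centre of its underside.
- beaker: Bystander: glass beaker, diameter 68 mm, 85 mm high, standing loose. Origin: centre of its underside.
- carton: Bystander: white carton, 80 (x) x 140 (y) x 40 mm, loose. Origin: centre of its underside.
There are look-alikes about, which are no part of the job. Leave any red look-alike of the tray_small_round alone. What is shaped like the square_block but turquoise is not meant.

How it is judged:
By the outcome, as a careful person would: the job done as asked, in the order asked, and still so for the second after the job is handed in, with the robot touching nothing.
It also fails if it takes over 120 s, if anything falls off the work surface, if the arm or the gripper's body presses on something with over 40 N, if the wrist force passes 120 N, or if a joint passes its speed limit or range.

## Robot

A 6-joint arm with a two-finger parallel gripper is mounted at the origin on the work surface. World frame = base frame: x ahead of the robot, y to its left, z up, the work surface at z = 0. Lengths are in m, angles in rad, forces in N, time in s.
With the tool pointing down it reaches from about 0.25 to 0.8 m from the base axis. Payload 3.9 kg.
Tool frame: the origin (TCP) lies at the very end of the fingers, on their centre line; the grasp point (between the pads) lies 19 mm behind it; z points along the fingers, x is the direction in which the jaws open and shut, and the axes are right-handed (so a half turn about z gives the same grasp; the last joint's range is limited). The gripper opens to 85 mm and grips with 20 to 120 N. Pads are 22 mm wide; open, the fingers measure 114 mm over their backs; the gripper's body (76 mm by 85 mm) begins 54 mm behind the grasp point. The pads swing forward as they close: fully open they stand 13 mm farther back than shut.
Start: joints at [1.327, 0.26, -0.138, 1.173, 0, 1.571], TCP at [0.127, 0.509, 0.231] pointing down, gripper open.
Joint ranges: [-2.78, 2.78], [-0.83, 1.72], [-1.28, 1.37], [-1.9, 2.12], [-1.57, 1.48], [-3.14, 3.14]. Speed limits (rad/s): [2.57, 2.57, 3.14, 3.14, 3.14, 3.14].

## Interface

Orientations are given as a rotation vector (axis times angle).
In Python, from rig import arm gives the robot as it stands.
- The arm moves only by the tool carry_out, never from a script. Its argument "rows" is one flat list of numbers, 7 for each row, row after row: the turn, a rotation vector about the tool's x, y, z in degrees, then the shift along the tool's x, y, z in cm, then the closure in counts, from 0 (fully open) to 255 (shut). A call has 1 to 12 rows; each row shifts and turns the commanded pose from where the row before left it, along the tool's axes as they then stand; what a row does not reach is not made up. A row lasts 1/12 s, in which the tool goes at most 41.7 mm and 7.16 degrees, less where a joint would pass 70% of its speed; a pose out of reach is approached as far as the arm can. A call is refused whole if a number of a shift passes 4.17 or a number of a turn 7.16, either way. A call with a gripper value outside its range is refused whole. The fingers move at their own pace and stop on an object; "squeeze" is the grip in N (left out, the last holds). Time passes only in rows, so rows that do not move let the fingers close. It gives the time, the measured TCP pose, the force and the opening at its end, in the units of the state.
- arm.sense(): the state, without advancing time (a new reading comes with each control period).
- arm.camera(name): name is "side" or "top"; returns a dict with "img" (480x640x3 uint8, red, green, blue), "vertical_fov" (degrees; the focal length in pixels is half the picture's height over the tangent of half this angle, whatever the lens; pixels are square), "cx", "cy" (the principal point, pixels), "dist" ([k1, k2, p1, p2, k3] as OpenCV has them; the pictures are not rectified), "rvec" (rotation vector, rad) and "tvec" (3), from world to camera coordinates, as OpenCV has them. Camera axes: x right, y down, z forward; pixel columns grow to the right and rows downward; lengths in m; the calibration is good to about 2 mm. A picture is of the moment at which its call begins. There is no depth.
- arm.close_job(): hands the job in, once; it reports no verdict.
The state is a dict: "time": time; "q": joint angles; "dq": joint speeds; "joint_efforts": joint torques, N m; "tool_pos": TCP position; "ee_rot": TCP orientation; "force": force on the tool from outside, world axes, zero at the start; "wrist_torque": the same for the moment, N m; "gripper_width": finger opening in m.
Only numpy, scipy, OpenCV 4.12 (cv2) and the standard library are available. Lean on these libraries where they do the work, as an engineer would, in place of code of your own. Each camera call takes 0.05 s, during which the arm holds its last target.

## Working session

There is one attempt and no reset: what is moved stays moved. The work goes in short steps, Python scripts to look and compute and a tool call to move; the robot and the scene stay as the last step left them, time stands still between calls to the robot, and variables do not carry over. Pictures are saved under pics/ and viewed, and the job is handed in when it is done.

Besides the shell and the picture viewer there is one more tool, called after "Request:" as name(argument=value, ...), one argument or row to a line, values as JSON. carry_out: Moves the arm, as the interface text tells. Its arguments: {"type":"object","properties":{"rows":{"type":"array","items":{"type":"number"}},"squeeze":{"type":"number"}},"required":["rows"]}

```bash
ls; mkdir -p pics; python3 - <<'E'
from rig import arm
import cv2
print(arm.sense())
for n in("side","top"):
    c=arm.camera(n); cv2.imwrite(f"pics/{n}0.png",c["img"][...,::-1])
    print({k:v for k,v in c.items() if k!="img"})
E
```

```text
pics
{'time': 0.0, 'q': array([ 1.32702436e+00,  2.60674484e-01, -1.39414031e-01,  1.17265942e+00,
        5.98328472e-06,  1.57079413e+00]), 'dq': array([-4.46231309e-04, -3.96660588e-04,  3.28797210e-04, -4.68208700e-04,
       -4.26561199e-05,  1.21711186e-03]), 'joint_efforts': array([ 7.26017588e-04, -4.05676460e+01,  2.53923976e+01,  1.88274990e-02,
        1.09601242e-04, -8.99080362e-06]), 'tool_pos': array([0.12654893, 0.50881225, 0.23045287]), 'ee_rot': array([ 2.47410737e+00,  1.93413290e+00, -2.42003723e-03]), 'force': array([ 0.62906314, -0.27800487, -0.18301901]), 'wrist_torque': array([-0.04169893, -0.0274404 ,  0.03279494]), 'gripper_width': 0.08531752619083807}
{'vertical_fov': 45.76254644229373, 'cx': 315.6901738046389, 'cy': 233.3800171834343, 'dist': array([0.02172795, 0.        , 0.        , 0.        , 0.        ]), 'rvec': array([ 2.12206685, -0.07543651,  0.05390669]), 'tvec': array([-0.54823962,  0.0897885 ,  1.18741488])}
{'vertical_fov': 51.12984104479512, 'cx': 319.2800185905279, 'cy': 236.01342097202274, 'dist': array([0.01762055, 0.        , 0.        , 0.        , 0.        ]), 'rvec': array([ 2.20943055, -2.1461326 ,  0.10698188]), 'tvec': array([0.01101519, 0.57590719, 1.26480121])}
```

View pics/side0.png

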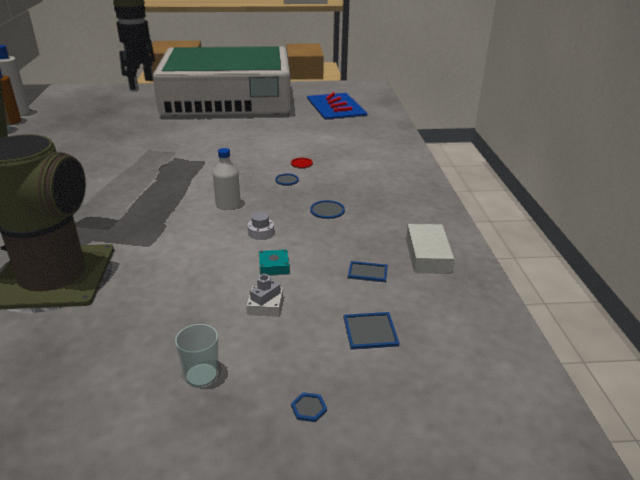

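View pics/top0.png

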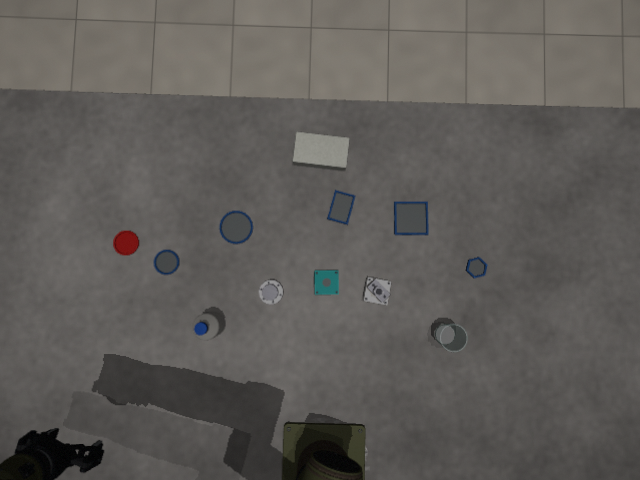

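The top view shows the square-block stack (block, bar, nut) at (377,291) and the disc stack at (271,292). The turquoise look-alike is at (326,282) and the red one at (126,243). The blue trays are at (236,227), (166,262), (341,207), (410,218) and (476,267). I'll enlarge the stacks next and measure.

```bash
cat > h.py <<'E'
import numpy as np, cv2
from rig import arm
from scipy.spatial.transform import Rotation as R
class Cam:
    def __init__(s,n):
        c=arm.camera(n); s.img=c["img"]; f=240/np.tan(np.radians(c["vertical_fov"]/2))
        s.K=np.array([[f,0,c["cx"]],[0,f,c["cy"]],[0,0,1]]); s.d=np.array(c["dist"])
        s.rv=np.array(c["rvec"]); s.t=np.array(c["tvec"]); s.R=cv2.Rodrigues(s.rv)[0]; s.o=-s.R.T@s.t
    def ray(s,p):
        u=cv2.undistortPoints(np.array(p,float).reshape(-1,1,2),s.K,s.d).reshape(-1,2)
        return np.c_[u,np.ones(len(u))]@s.R
    def plane(s,p,z):
        r=s.ray(p); return s.o+r*((z-s.o[2])/r[:,2])[:,None]
    def px(s,P): return cv2.projectPoints(np.array(P,float).reshape(-1,1,3),s.rv,s.t,s.K,s.d)[0].reshape(-1,2)
def crop(im,x,y,w,h,k,name):
    cv2.imwrite(name,cv2.resize(im[y:y+h,x:x+w,::-1],None,fx=k,fy=k,interpolation=cv2.INTER_CUBIC))
E
python3 - <<'E'
from h import *
T=Cam("top");S=Cam("side")
crop(T.img,250,260,150,50,5,"pics/ct.png"); crop(S.img,210,200,110,120,5,"pics/cs.png")
for nm,C in(("top",T),("side",S)):
    hsv=cv2.cvtColor(C.img,cv2.COLOR_RGB2HSV)
    m=cv2.inRange(hsv,(100,110,50),(125,255,255))
    cs,_=cv2.findContours(m,cv2.RETR_EXTERNAL,cv2.CHAIN_APPROX_NONE)
    for c in cs:
        if cv2.contourArea(c)<60: continue
        P=C.plane(c[:,0,:],0.007 if 1 else 0)[:,:2]
        (cx,cy),(w,h),a=cv2.minAreaRect((P*1000).astype(np.float32))
        print(nm,c[:,0].mean(0).round(),"c",round(cx,1),round(cy,1),"wh",round(w,1),round(h,1),"a",round(a,1))
E
```

```text
top [200. 328.] c 331.7 326.0 wh 30.4 30.6 a 2.9
top [476. 267.] c 507.7 -382.5 wh 52.4 48.5 a 45.9
top [166. 262.] c 499.3 422.3 wh 59.5 62.1 a 1.7
top [236. 227.] c 594.4 245.7 wh 84.0 83.6 a 1.7
top [411. 218.] c 631.7 -210.3 wh 84.6 88.0 a 1.7
top [341. 207.] c 655.5 -26.8 wh 54.8 78.6 a 76.3
side [309. 407.] c 509.3 -387.6 wh 50.0 58.7 a 16.4
side [370. 330.] c 633.8 -215.3 wh 87.3 93.2 a 1.7
side [367. 271.] c 657.4 -31.2 wh 61.7 78.7 a 76.3
side [327. 209.] c 597.1 243.7 wh 88.0 81.2 a 86.1
side [286. 179.] c 500.3 416.4 wh 62.3 58.6 a 86.7
side [223. 153.] c 316.2 608.1 wh 33.2 69.4 a 3.0
side [338. 105.] c 702.1 1023.3 wh 163.2 260.7 a 11.6
side [ 3. 52.] c -781.6 1844.7 wh 29.1 263.9 a 20.6
```

View pics/ct.png

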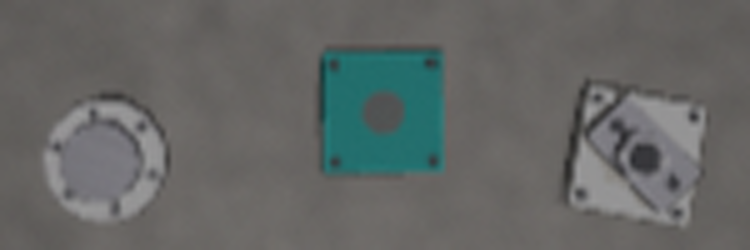

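View pics/cs.png

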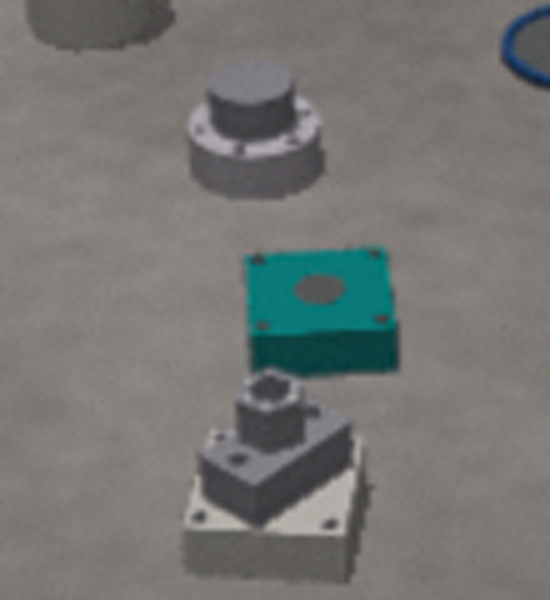

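Top crop: disc stack on the left, turquoise look-alike in the middle (not meant), and the white block with bar and nut on the right. The side crop agrees. Next is finer detail for the nut and bar, and measuring the stacks.

```bash
python3 - <<'E'
from h import *
T=Cam("top");S=Cam("side")
a=cv2.resize(T.img[272:310,358:396],(590,590),interpolation=cv2.INTER_CUBIC)
b=cv2.resize(S.img[270:320,242:290],(566,590),interpolation=cv2.INTER_CUBIC)
cv2.imwrite("pics/zt.png",cv2.convertScaleAbs(a[...,::-1],alpha=1.3))
cv2.imwrite("pics/zs.png",cv2.convertScaleAbs(b[...,::-1],alpha=1.5))
c=cv2.resize(T.img[255:280,463:489],(520,500),interpolation=cv2.INTER_CUBIC)
d=cv2.resize(T.img[274:310,253:289],(576,576),interpolation=cv2.INTER_CUBIC)
cv2.imwrite("pics/zh.png",c[...,::-1]);cv2.imwrite("pics/zd.png",d[...,::-1])
E
```

```text
(no output)
```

View pics/zt.png

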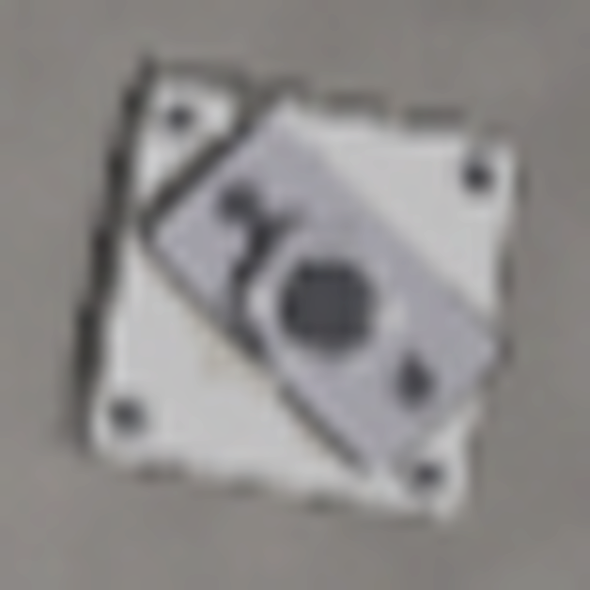

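View pics/zs.png

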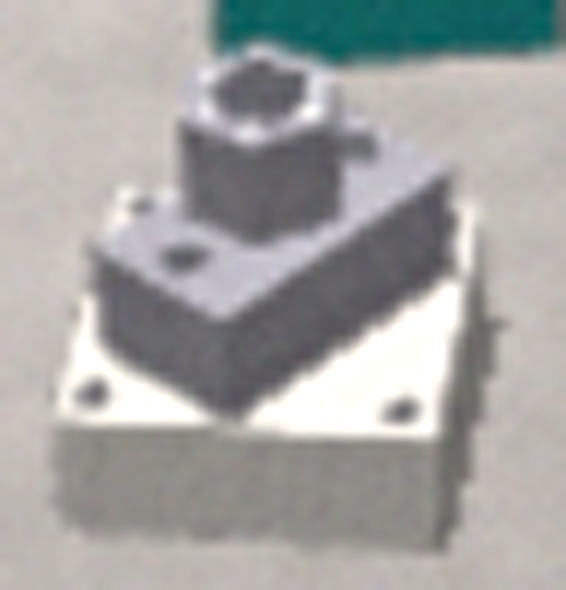

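View pics/zh.png

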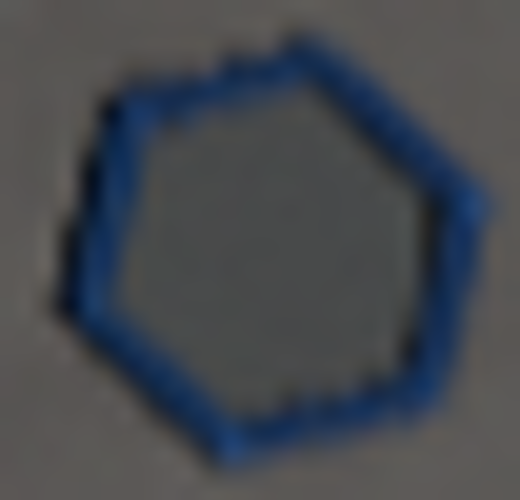

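View pics/zd.png

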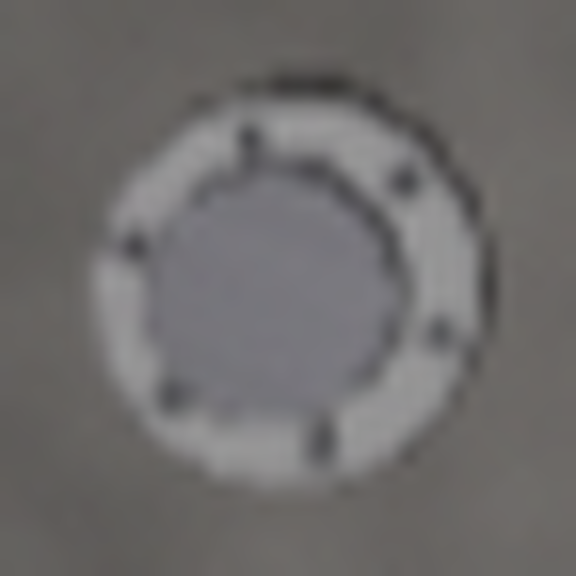

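Top zoom: nut hole at zoom (327,306), bar holes at (238,200) and (413,382), block holes at (180,118), (477,178), (425,475) and (125,414). Side zoom: nut top centre at (261,93), with one nut corner facing the camera. Now to turn these into poses.

```bash
python3 - <<'E'
from h import *
np.set_printoptions(precision=4,suppress=True)
T=Cam("top");S=Cam("side")
zt=lambda *p: np.array(p,float)/(590/38)-.5+[358,272]
zs=lambda *p: np.array(p,float)/11.8-.5+[242,270]
zh=lambda *p: np.array(p,float)/20-.5+[463,255]
print("cams",T.o,S.o)
def tri(p,q):
    a=T.ray(p)[0];b=S.ray(q)[0]
    A=np.c_[a,-b];s=np.linalg.lstsq(A,S.o-T.o,rcond=None)[0]
    P=T.o+a*s[0];Q=S.o+b*s[1];return P,Q-P
n=T.plane(zt((327,306)),.066)[0];print("nut",n,"tri",tri(zt((327,306)),zs((261,93))), "side", S.plane(zs((261,93)),.066))
v=n-S.o;print("nut flat normal deg",np.degrees(np.arctan2(v[1],v[0]))+90)
b=T.plane(zt((238,200),(413,382)),.046);print("bar",b.mean(0),"dist",np.linalg.norm(b[1]-b[0]),np.degrees(np.arctan2(*(b[1]-b[0])[1::-1])))
bc=T.plane(zt((280,100),(495,345),(380,470),(150,235)),.046);print("bar corners",bc.mean(0),np.linalg.norm(np.diff(bc,axis=0),axis=1))
print("bar side holes",S.plane(zs((183,258),(355,142)),.046).mean(0))
k=T.plane(zt((180,118),(477,178),(425,475),(125,414)),.024);print("block",k.mean(0),np.linalg.norm(np.diff(k,axis=0),axis=1),[np.degrees(np.arctan2(*(k[(i+1)%4]-k[i])[1::-1])) for i in range(4)])
print("tri hole",tri(zt((125,414)),zs((93,392))))
h=T.plane(zh((300,50),(470,205),(425,405),(235,445),(80,305),(130,105)),.007)
print("hex",h.mean(0),[np.degrees(np.arctan2(*(h[i]-h.mean(0))[1::-1]))%60 for i in range(6)])
# discs
hs=cv2.cvtColor(T.img,cv2.COLOR_RGB2HSV); 
roi=T.img[274:310,253:289].astype(int); g=roi.sum(2)/3
zd=lambda p: np.array(p,float)/16-.5+[253,274]
for nm,pts,z in(("small",[(145,290),(392,290),(270,165),(270,415)],.046),("big",[(95,290),(482,290),(290,95),(290,488)],.024)):
    P=T.plane(zd(pts),z);print(nm,P.mean(0),np.linalg.norm(P[0]-P[1]),np.linalg.norm(P[2]-P[3]))
E
```

```text
cams [0.4576 0.035  1.3118] [ 0.4678 -1.0022  0.7039]
nut [ 0.4392 -0.1223  0.066 ] tri (array([ 0.4392, -0.1224,  0.0658]), array([ 0.0017,  0.    , -0.    ])) side [[ 0.4409 -0.1226  0.066 ]]
nut flat normal deg 181.86155815042275
bar [ 0.4413 -0.1245  0.046 ] dist 0.040468057452866676 -134.61510185908676
bar corners [ 0.4419 -0.1247  0.046 ] [0.0523 0.0275 0.0527]
bar side holes [ 0.4416 -0.1244  0.046 ]
block [ 0.4401 -0.1234  0.024 ] [0.0498 0.0494 0.0502] [np.float64(-99.72782529329352), np.float64(170.9382543963688), np.float64(80.23243068133448), np.float64(-9.448079864715437)]
tri hole (array([ 0.4189, -0.0985, -0.0126]), array([-0.0095, -0.0004,  0.0003]))
hex [ 0.508  -0.3823  0.007 ] [np.float64(52.48772910693708), np.float64(45.11380849460268), np.float64(45.65089060363567), np.float64(48.79587325060507), np.float64(46.81489804937701), np.float64(45.03582819597173)]
small [0.43   0.1489 0.046 ] 0.03862995669938671 0.03889762652156531
big [0.4295 0.1477 0.024 ] 0.06158115060680139 0.062209051571423736
```

```bash
cat > plan.py <<'E'
import sys
from h import *
# usage: plan.py x y z theta(mod 360)
x,y,z,th=map(float,sys.argv[1:5])
s=arm.sense(); M=R.from_rotvec(s["ee_rot"]).as_matrix(); c=np.degrees(np.arctan2(M[1,0],M[0,0]))
tz=-((th-c+180)%360-180)
t=np.radians(th); X=np.array([np.cos(t),np.sin(t),0]);Y=np.array([np.sin(t),-np.cos(t),0])
d=np.array([x,y,z])-s["tool_pos"]
print("t",round(s["time"],2),"pos",s["tool_pos"].round(4),"yaw",c.round(1),"tilt",M[:2,2].round(4),"q6",np.degrees(s["q"][5]).round(),"w",round(s["gripper_width"],4),"F",s["force"].round(1))
print("turn z",tz.__round__(2),"then cm x,y,z",(100*np.array([d@X,d@Y,-d[2]])).round(2))
E
python3 plan.py .440 -.1225 .15 0
```

```text
t 0.4 pos [0.1267 0.5094 0.2312] yaw 76.0 tilt [-0.0001 -0.0003] q6 90.0 w 0.0853 F [-0.6 -0.3 -0.5]
turn z 76.03 then cm x,y,z [31.33 63.19  8.12]
```

Request:
carry_out(
  rows=[0, 0, 7, 0, 0, 0, 0, 0, 0, 7, 0, 0, 0, 0, 0, 0, 7, 0, 0, 0, 0, 0, 0, 7, 0, 0, 0, 0, 0, 0, 7, 0, 0, 0, 0, 0, 0, 7, 0, 0, 0, 0, 0, 0, 7, 0, 0, 0, 0, 0, 0, 7, 0, 0, 0, 0, 0, 0, 7, 0, 0, 0, 0, 0, 0, 7, 0, 0, 0, 0, 0, 0, 6, 0, 0, 0, 0, 0, 0, 0, 0, 0, 0, 0],
  squeeze=40,
)

```text
time: 1.4
tool_pos: [0.1267, 0.5094, 0.2313]
ee_rot: [3.142, -0.002, 0.0]
force: [-0.9, 0.6, 0.8]
gripper_width: 0.0855
```

```bash
python3 plan.py .440 -.1225 .15 0
```

```text
t 1.4 pos [0.1267 0.5094 0.2313] yaw -0.1 tilt [ 0. -0.] q6 166.0 w 0.0855 F [-0.9  0.6  0.8]
turn z -0.06 then cm x,y,z [31.33 63.19  8.13]
```

Request:
carry_out(
  rows=[0, 0, 0, 1.57, 3.16, 0, 0, 0, 0, 0, 1.57, 3.16, 0, 0, 0, 0, 0, 1.57, 3.16, 0, 0, 0, 0, 0, 1.57, 3.16, 0, 0, 0, 0, 0, 1.57, 3.16, 0, 0, 0, 0, 0, 1.57, 3.16, 0, 0, 0, 0, 0, 1.57, 3.16, 0, 0, 0, 0, 0, 1.57, 3.16, 0, 0, 0, 0, 0, 1.57, 3.16, 0, 0, 0, 0, 0, 1.57, 3.16, 0, 0, 0, 0, 0, 1.57, 3.16, 0, 0, 0, 0, 0, 1.57, 3.16, 0, 0],
)

```text
time: 2.4
tool_pos: [0.3158, 0.1288, 0.2316]
ee_rot: [-3.141, -0.006, -0.002]
force: [1.5, -0.7, 0.4]
gripper_width: 0.0854
```

Request:
carry_out(
  rows=[0, 0, 0, 1.57, 3.16, 0, 0, 0, 0, 0, 1.57, 3.16, 0, 0, 0, 0, 0, 1.57, 3.16, 0, 0, 0, 0, 0, 1.57, 3.16, 1, 0, 0, 0, 0, 1.57, 3.16, 1.5, 0, 0, 0, 0, 1.57, 3.16, 1.5, 0, 0, 0, 0, 1.57, 3.16, 2, 0, 0, 0, 0, 1.57, 3.16, 2, 0, 0, 0, 0, 0, 0, 0, 0, 0, 0, 0, 0, 0, 0, 0, 0, 0, 0, 0, 0, 0, 0],
)

```text
time: 3.32
tool_pos: [0.4405, -0.1221, 0.1512]
ee_rot: [-3.141, -0.002, 0.002]
force: [-0.6, -0.4, 0.3]
gripper_width: 0.0856
```

```bash
python3 plan.py .440 -.1225 .055 0
```

```text
t 3.32 pos [ 0.4405 -0.1221  0.1512] yaw 0.1 tilt [-0.0012  0.0007] q6 74.0 w 0.0856 F [-0.6 -0.4  0.3]
turn z 0.09 then cm x,y,z [-0.05  0.04  9.62]
```

Request:
carry_out(
  rows=[0, 0, 0, 0, 0, 2, 60, 0, 0, 0, 0, 0, 2, 100, 0, 0, 0, 0, 0, 2, 120, 0, 0, 0, 0, 0, 1.5, 120, 0, 0, 0, 0, 0, 1, 120, 0, 0, 0, 0, 0, 0.7, 120, 0, 0, 0, 0, 0, 0.4, 120, 0, 0, 0, 0, 0, 0, 120, 0, 0, 0, 0, 0, 0, 120],
)

```text
time: 4.07
tool_pos: [0.4415, -0.122, 0.056]
ee_rot: [3.141, 0.003, 0.002]
force: [0.1, 0.8, -0.1]
gripper_width: 0.0448
```

```bash
python3 plan.py .440 -.1225 .055 0; python3 - <<'E'
from h import *
S=Cam("side");crop(S.img,212,230,110,90,6,"pics/n1.png")
E
```

```text
t 4.07 pos [ 0.4415 -0.122   0.056 ] yaw 0.1 tilt [ 0.0011 -0.0003] q6 74.0 w 0.0448 F [ 0.1  0.8 -0.1]
turn z 0.1 then cm x,y,z [-0.15  0.05  0.1 ]
```

View pics/n1.png

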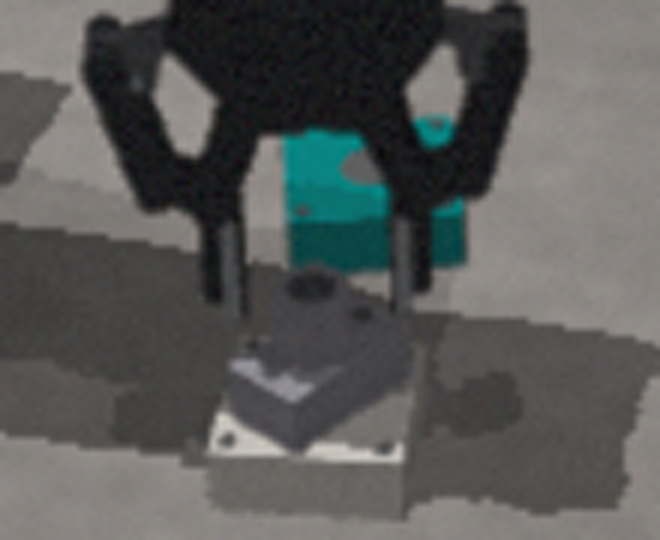

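The nut (crop centre ~(312,310)) sits midway between the fingers, so I'll close.

Request:
carry_out(
  rows=[0, 0, 0, -0.1, 0, 0.1, 140, 0, 0, 0, 0, 0, 0, 155, 0, 0, 0, 0, 0, 0, 165, 0, 0, 0, 0, 0, 0, 175, 0, 0, 0, 0, 0, 0, 185, 0, 0, 0, 0, 0, 0, 200, 0, 0, 0, 0, 0, 0, 230, 0, 0, 0, 0, 0, 0, 255, 0, 0, 0, 0, 0, 0, 255, 0, 0, 0, 0, 0, 0, 255],
)

```text
time: 4.95
tool_pos: [0.4402, -0.1225, 0.0547]
ee_rot: [3.141, 0.001, 0.001]
force: [-1.0, 0.0, 5.9]
gripper_width: 0.0228
```

Request:
carry_out(
  rows=[0, 0, 0, 0, 0, -0.5, 255, 0, 0, 0, 0, 0, -1, 255, 0, 0, 0, 0, 0, -2, 255, 0, 0, 0, 0, 0, -2, 255, 0, 0, 0, 0, 0, -1.5, 255, 0, 0, 0, 0, 0, -0.5, 255, 0, 0, 0, 0, 0, 0, 255],
)

```text
time: 5.53
tool_pos: [0.4412, -0.1227, 0.1305]
ee_rot: [3.141, 0.001, 0.005]
force: [0.0, -0.2, -1.2]
gripper_width: 0.0226
```

```bash
python3 plan.py .508 -.383 .08 17; python3 - <<'E'
from h import *
S=Cam("side");crop(S.img,212,180,130,140,5,"pics/n2.png")
E
```

```text
t 5.53 pos [ 0.4412 -0.1227  0.1305] yaw 0.0 tilt [ 0.0029 -0.0007] q6 74.0 w 0.0226 F [ 0.  -0.2 -1.2]
turn z -16.97 then cm x,y,z [-1.23 26.85  5.05]
```

View pics/n2.png

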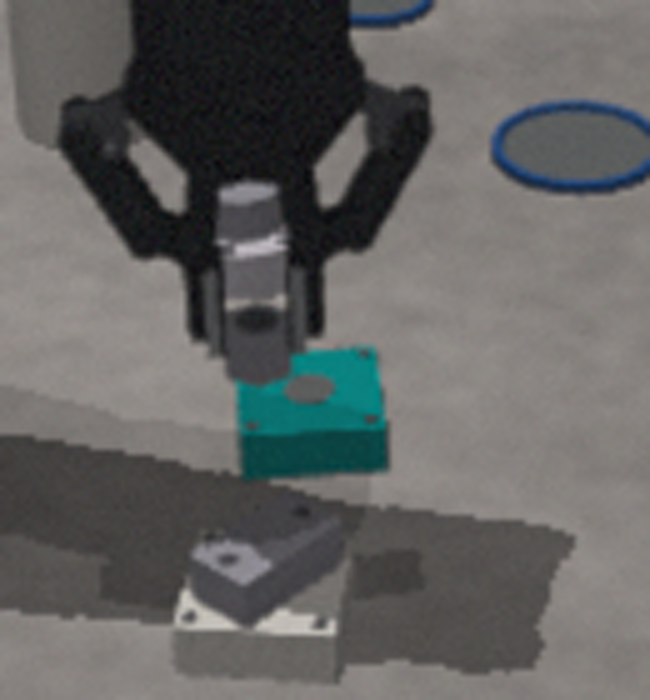

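The nut is held at crop ~(258,345) and the bar is undisturbed. Now to carry the nut to the hex tray.

Request:
carry_out(
  rows=[0, 0, -5.7, 0, 0, 0, 255, 0, 0, -5.7, 0, 0, 0, 255, 0, 0, -5.6, 0, 0, 0, 255, 0, 0, 0, -0.13, 2.7, 0, 255, 0, 0, 0, -0.14, 3.5, 0, 255, 0, 0, 0, -0.14, 3.5, 0, 255, 0, 0, 0, -0.14, 3.5, 0, 255, 0, 0, 0, -0.14, 3.5, 0.5, 255, 0, 0, 0, -0.14, 3.5, 1, 255, 0, 0, 0, -0.14, 3.2, 1.5, 255, 0, 0, 0, -0.13, 2.2, 1.5, 255, 0, 0, 0, -0.13, 1.25, 0.5, 255],
)

```text
time: 6.58
tool_pos: [0.5056, -0.3842, 0.075]
ee_rot: [-3.104, -0.462, 0.005]
force: [0.7, 0.3, -0.0]
gripper_width: 0.023
```

Request:
carry_out(
  rows=[0, 0, 0, 0, 0, 0, 255, 0, 0, 0, 0, 0, 0, 255],
)

```text
time: 6.75
tool_pos: [0.5059, -0.3817, 0.078]
ee_rot: [-3.104, -0.464, 0.003]
force: [0.9, 0.1, -0.2]
gripper_width: 0.023
```

```bash
python3 plan.py .508 -.383 .0115 17; python3 - <<'E'
from h import *
S=Cam("side");crop(S.img,240,330,140,110,5,"pics/n3.png")
T=Cam("top");crop(T.img,430,220,90,90,6,"pics/n3t.png")
E
```

```text
t 6.75 pos [ 0.5059 -0.3817  0.078 ] yaw 17.0 tilt [-0.0024  0.0027] q6 36.0 w 0.023 F [ 0.9  0.1 -0.2]
turn z -0.0 then cm x,y,z [0.17 0.19 6.65]
```

View pics/n3.png

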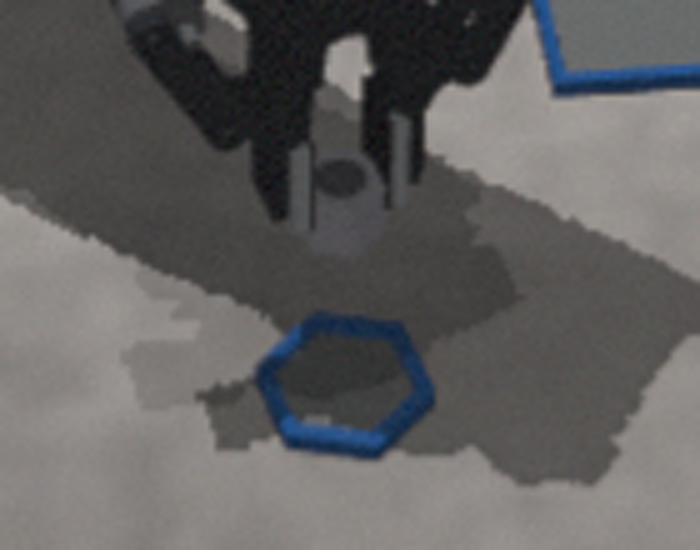

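Request:
carry_out(
  rows=[0, 0, 0, 0.1, 0.1, 1, 255, 0, 0, 0, 0.07, 0.09, 1.5, 255, 0, 0, 0, 0, 0, 1.5, 255, 0, 0, 0, 0, 0, 1.2, 255, 0, 0, 0, 0, 0, 0.7, 255, 0, 0, 0, 0, 0, 0.3, 255, 0, 0, 0, 0, 0, 0.1, 255, 0, 0, 0, 0, 0, 0, 255, 0, 0, 0, 0, 0, 0, 255],
)

```text
time: 7.6
tool_pos: [0.5097, -0.3843, 0.0172]
ee_rot: [3.106, 0.465, 0.002]
force: [-0.1, -0.1, -0.4]
gripper_width: 0.0229
```

```bash
python3 plan.py .508 -.383 .0117 17
```

```text
t 7.6 pos [ 0.5097 -0.3843  0.0172] yaw 17.0 tilt [ 0.0012 -0.0009] q6 36.0 w 0.0229 F [-0.1 -0.1 -0.4]
turn z 0.04 then cm x,y,z [-0.13 -0.17  0.55]
```

Request:
carry_out(
  rows=[0, 0, 0, 0, 0, 0, 255, 0, 0, 0, 0, 0, 0, 255, 0, 0, 0, 0, 0, 0, 255],
)

```text
time: 7.85
tool_pos: [0.5094, -0.3843, 0.0168]
ee_rot: [3.106, 0.465, 0.001]
force: [-0.3, -0.9, -0.3]
gripper_width: 0.0224
```

Request:
carry_out(
  rows=[0, 0, 0, 0, 0, 0.1, 255, 0, 0, 0, 0, 0, 0.1, 255, 0, 0, 0, 0, 0, 0, 255],
)

```text
time: 8.1
tool_pos: [0.509, -0.3839, 0.0141]
ee_rot: [-3.107, -0.465, 0.0]
force: [-0.8, 0.4, -1.1]
gripper_width: 0.0229
```

```bash
python3 plan.py .508 -.383 .0117 17
```

```text
t 8.1 pos [ 0.509  -0.3839  0.0141] yaw 17.0 tilt [-0.0003  0.0002] q6 36.0 w 0.0229 F [-0.8  0.4 -1.1]
turn z 0.03 then cm x,y,z [-0.07 -0.12  0.24]
```

Request:
carry_out(
  rows=[0, 0, 0, 0, 0, 0.08, 255, 0, 0, 0, 0, 0, 0.08, 255, 0, 0, 0, 0, 0, 0, 255],
)

```text
time: 8.35
tool_pos: [0.509, -0.3839, 0.0124]
ee_rot: [-3.107, -0.465, 0.0]
force: [-0.3, 0.4, -0.6]
gripper_width: 0.0227
```

Request:
carry_out(
  rows=[0, 0, 0, 0, 0, 0.06, 255, 0, 0, 0, 0, 0, 0, 255, 0, 0, 0, 0, 0, 0, 255],
)

```text
time: 8.6
tool_pos: [0.5091, -0.384, 0.0121]
ee_rot: [-3.107, -0.465, 0.0]
force: [0.1, -0.6, -0.9]
gripper_width: 0.0229
```

Request:
carry_out(
  rows=[0, 0, 0, 0, 0, 0.05, 255, 0, 0, 0, 0, 0, 0, 255],
)

```text
time: 8.77
tool_pos: [0.5092, -0.3841, 0.0118]
ee_rot: [3.107, 0.465, 0.0]
force: [-0.5, 0.1, 0.8]
gripper_width: 0.023
```

Request:
carry_out(
  rows=[0, 0, 0, 0, 0, 0.05, 255, 0, 0, 0, 0, 0, 0, 255],
)

```text
time: 8.93
tool_pos: [0.5092, -0.3841, 0.0118]
ee_rot: [3.107, 0.465, 0.001]
force: [-0.5, -0.1, 4.2]
gripper_width: 0.023
```

Contact is at 4 N at the expected height, so I'll release slowly and lift.

Request:
carry_out(
  rows=[0, 0, 0, 0, 0, 0, 185, 0, 0, 0, 0, 0, 0, 170, 0, 0, 0, 0, 0, 0, 150, 0, 0, 0, 0, 0, 0, 130, 0, 0, 0, 0, 0, -0.3, 130, 0, 0, 0, 0, 0, -1, 130, 0, 0, 0, 0, 0, -2, 130, 0, 0, 0, 0, 0, -3, 100, 0, 0, 0, 0, 0, -3, 60, 0, 0, 0, 0, 0, -2, 0, 0, 0, 0, 0, 0, -0.5, 0, 0, 0, 0, 0, 0, 0, 0],
)

```text
time: 9.93
tool_pos: [0.5106, -0.3851, 0.132]
ee_rot: [3.103, 0.465, 0.006]
force: [0.9, 0.4, -0.1]
gripper_width: 0.0852
```

```bash
python3 plan.py .4415 -.1245 .12 -44.6; python3 - <<'E'
from h import *
S=Cam("side");crop(S.img,240,360,140,80,5,"pics/n4.png")
crop(S.img,235,250,70,70,8,"pics/b0.png")
E
```

```text
t 9.93 pos [ 0.5106 -0.3851  0.132 ] yaw 17.0 tilt [ 0.0043 -0.0032] q6 36.0 w 0.0852 F [ 0.9  0.4 -0.1]
turn z 61.63 then cm x,y,z [-23.22 -13.7    1.2 ]
```

View pics/n4.png

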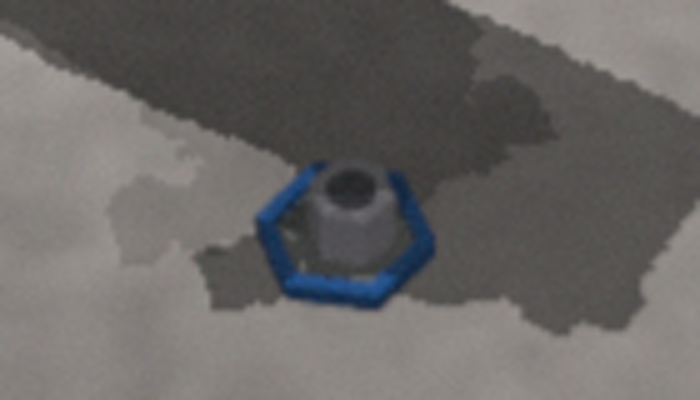

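View pics/b0.png

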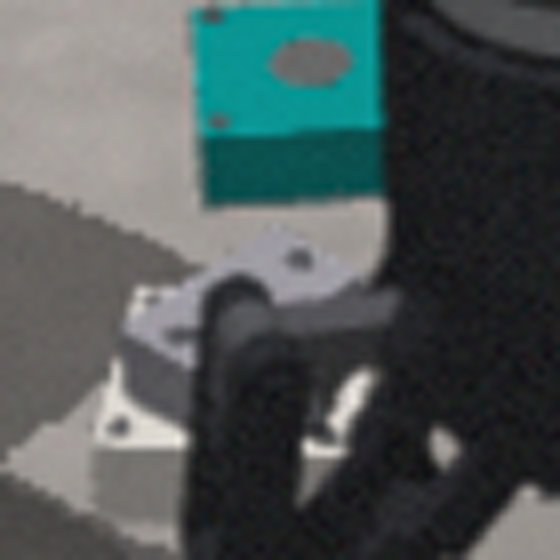

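The nut lies flat inside the hex tray. Next is the bar.

Request:
carry_out(
  rows=[0, 0, 6.85, 0, 0, 0, 0, 0, 0, 6.85, 0, 0, 0, 0, 0, 0, 6.85, 0, 0, 0, 0, 0, 0, 6.85, 0, 0, 0, 0, 0, 0, 6.85, 0, 0, 0, 0, 0, 0, 6.85, 0, 0, 0, 0, 0, 0, 6.85, 0, 0, 0, 0, 0, 0, 6.85, 0, 0, 0, 0, 0, 0, 6.85, 0, 0, 0, 0, 0, 0, 0, -2, -1.2, 0, 0, 0, 0, 0, -3, -1.8, 0, 0, 0, 0, 0, -3.5, -2.05, 0, 0],
)

```text
time: 10.98
tool_pos: [0.4831, -0.288, 0.1267]
ee_rot: [-2.905, 1.196, 0.004]
force: [-0.6, 0.5, 0.8]
gripper_width: 0.0856
```

Request:
carry_out(
  rows=[0, 0, 0, -3.5, -2.05, 0, 0, 0, 0, 0, -3.5, -2.05, 0, 0, 0, 0, 0, -3.5, -2.05, 0, 0, 0, 0, 0, -2.5, -1.5, 0, 0, 0, 0, 0, -1.5, -0.9, 0.5, 0, 0, 0, 0, 0, 0, 0, 0, 0, 0, 0, 0, 0, 0, 0],
)

```text
time: 11.57
tool_pos: [0.4393, -0.1247, 0.1227]
ee_rot: [2.907, -1.189, -0.005]
force: [0.2, 0.2, 0.2]
gripper_width: 0.0854
```

```bash
python3 plan.py .4415 -.1245 .034 -44.6
```

```text
t 11.57 pos [ 0.4393 -0.1247  0.1227] yaw -44.5 tilt [-0.0033  0.0005] q6 119.0 w 0.0854 F [0.2 0.2 0.2]
turn z 0.09 then cm x,y,z [ 0.14 -0.16  8.87]
```

Request:
carry_out(
  rows=[0, 0, 0, 0.07, -0.08, 1.5, 50, 0, 0, 0, 0.07, -0.08, 2, 80, 0, 0, 0, 0, 0, 2, 100, 0, 0, 0, 0, 0, 1.5, 100, 0, 0, 0, 0, 0, 1, 100, 0, 0, 0, 0, 0, 0.5, 100, 0, 0, 0, 0, 0, 0.2, 100, 0, 0, 0, 0, 0, 0, 100, 0, 0, 0, 0, 0, 0, 100, 0, 0, 0, 0, 0, 0, 100],
)

```text
time: 12.4
tool_pos: [0.4438, -0.1259, 0.0377]
ee_rot: [-2.906, 1.193, -0.002]
force: [-0.1, 0.8, 0.9]
gripper_width: 0.0519
```

```bash
python3 plan.py .4415 -.1245 .034 -44.6; python3 - <<'E'
from h import *
S=Cam("side");crop(S.img,212,230,110,90,6,"pics/b1.png")
E
```

```text
t 12.4 pos [ 0.4438 -0.1259  0.0377] yaw -44.6 tilt [ 0.0015 -0.0004] q6 119.0 w 0.0519 F [-0.1  0.8  0.9]
turn z -0.04 then cm x,y,z [-0.27  0.06  0.37]
```

View pics/b1.png

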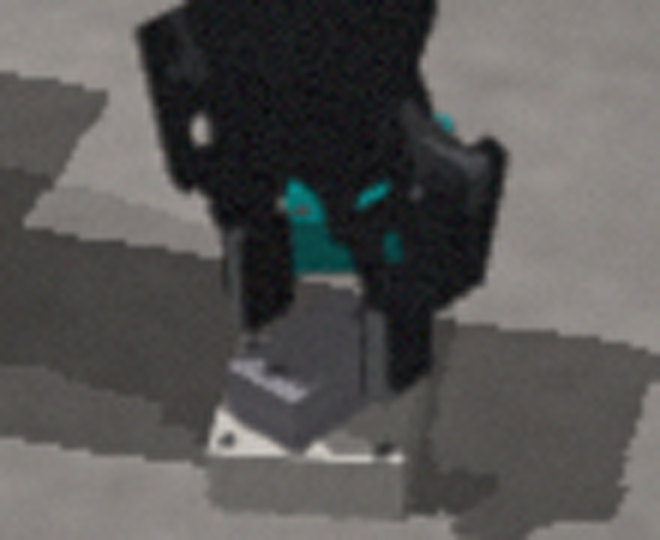

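The fingers straddle the bar, offset about 2.7 mm along the jaws. I'll correct that and close.

Request:
carry_out(
  rows=[0, 0, 0, -0.15, 0, 0.15, 100, 0, 0, 0, -0.12, 0.05, 0.15, 100, 0, 0, 0, 0, 0, 0, 100, 0, 0, 0, 0, 0, 0, 110, 0, 0, 0, 0, 0, 0, 125, 0, 0, 0, 0, 0, 0, 140, 0, 0, 0, 0, 0, 0, 150, 0, 0, 0, 0, 0, 0, 160, 0, 0, 0, 0, 0, 0, 180, 0, 0, 0, 0, 0, 0, 220, 0, 0, 0, 0, 0, 0, 255, 0, 0, 0, 0, 0, 0, 255],
)

```text
time: 13.45
tool_pos: [0.4412, -0.1241, 0.0344]
ee_rot: [2.906, -1.193, 0.001]
force: [0.5, -0.5, 4.6]
gripper_width: 0.0286
```

```bash
python3 plan.py .4415 -.1245 .034 -44.6
```

```text
t 13.45 pos [ 0.4412 -0.1241  0.0344] yaw -44.6 tilt [ 0.0008 -0.0003] q6 119.0 w 0.0286 F [ 0.5 -0.5  4.6]
turn z -0.02 then cm x,y,z [0.05 0.   0.04]
```

Request:
carry_out(
  rows=[0, 0, 0, 0, 0, -0.5, 255, 0, 0, 0, 0, 0, -1, 255, 0, 0, 0, 0, 0, -2, 255, 0, 0, 0, 0, 0, -2, 255, 0, 0, -4, 0, 0, -1, 255, 0, 0, -7, 0, 0, -0.5, 255, 0, 0, -7, 0, 0, 0, 255, 0, 0, -7, 0, 0, 0, 255, 0, 0, -7, 0, 0, 0, 255, 0, 0, -7, 0, 0, 0, 255, 0, 0, -7, 0, 0, 0, 255, 0, 0, -7, 0, 0, 0, 255],
  squeeze=50,
)

```text
time: 14.45
tool_pos: [0.4399, -0.1237, 0.1037]
ee_rot: [-3.132, -0.239, 0.002]
force: [0.1, -0.8, -1.4]
gripper_width: 0.0286
```

Request:
carry_out(
  rows=[0, 0, -7, 0, 0, 0, 255, 0, 0, -7, 0, 0, 0, 255, 0, 0, -7, 0, 0, 0, 255, 0, 0, -7, 0, 0, 0, 255, 0, 0, -7, 0, 0, 0, 255, 0, 0, -7, 0, 0, 0, 255, 0, 0, -7, 0, 0, 0, 255, 0, 0, -7, 0, 0, 0, 255, 0, 0, -7, 0, 0, 0, 255, 0, 0, -5, 0, 0, 0, 255, 0, 0, 0, 0, 0, 0, 255],
)

```text
time: 15.37
tool_pos: [0.44, -0.1237, 0.1037]
ee_rot: [-2.467, -1.943, 0.001]
force: [-0.0, -0.7, -1.5]
gripper_width: 0.0286
```

```bash
python3 plan.py .6555 -.0275 .08 76.3; python3 - <<'E'
from h import *
S=Cam("side");crop(S.img,212,190,130,130,5,"pics/b2.png")
E
```

```text
t 15.37 pos [ 0.44   -0.1237  0.1037] yaw 76.5 tilt [-0.0016  0.0006] q6 -2.0 w 0.0286 F [-0.  -0.7 -1.5]
turn z 0.16 then cm x,y,z [14.45 18.66  2.37]
```

View pics/b2.png

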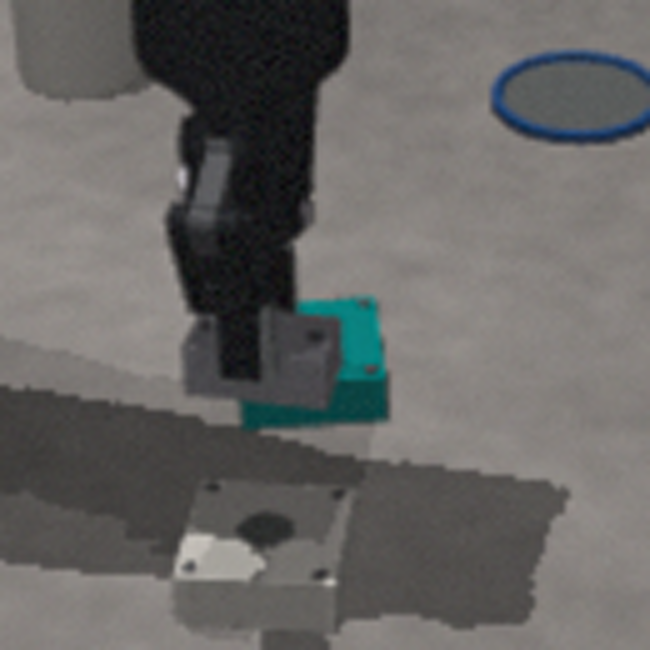

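The bar is held level with its block below undisturbed. Bar holes are at crop (205,325) and (315,336), so I'll compute its in-hand offset from them.

```bash
python3 - <<'E'
from h import *
S=Cam("side")
p=np.array([(205,326),(315,336)],float)/5-.5+[212,190]
P=S.plane(p,.1037-.0104+.022); print(P.mean(0), P[1]-P[0], np.linalg.norm(P[1]-P[0]))
E
```

```text
[ 0.44256714 -0.12244378  0.1153    ] [ 0.04061442 -0.00923303  0.        ] 0.04165068637070792
```

Request:
carry_out(
  rows=[0, 0, 0, 1.2, 1.5, 0, 255, 0, 0, 0, 1.8, 2.4, 0, 255, 0, 0, 0, 2.1, 2.7, 0, 255, 0, 0, 0, 2.1, 2.7, 0, 255, 0, 0, 0, 2.1, 2.7, 0, 255, 0, 0, 0, 2.1, 2.7, 0.5, 255, 0, 0, 0, 1.5, 2, 1, 255, 0, 0, 0, 1, 1.2, 1, 255, 0, 0, 0, 0.55, 0.75, 0, 255, 0, 0, 0, 0, 0, 0, 255, 0, 0, 0, 0, 0, 0, 255, 0, 0, 0, 0, 0, 0, 255],
)

```text
time: 16.47
tool_pos: [0.655, -0.028, 0.0796]
ee_rot: [-2.47, -1.941, 0.001]
force: [0.2, 0.3, -1.3]
gripper_width: 0.0291
```

```bash
python3 plan.py .6555 -.0275 .0134 76.3; python3 - <<'E'
from h import *
S=Cam("side");crop(S.img,310,190,120,120,5,"pics/b3.png")
E
```

```text
t 16.47 pos [ 0.655  -0.028   0.0796] yaw 76.3 tilt [-0.0009 -0.0003] q6 11.0 w 0.0291 F [ 0.2  0.3 -1.3]
turn z 0.02 then cm x,y,z [0.06 0.04 6.62]
```

View pics/b3.png

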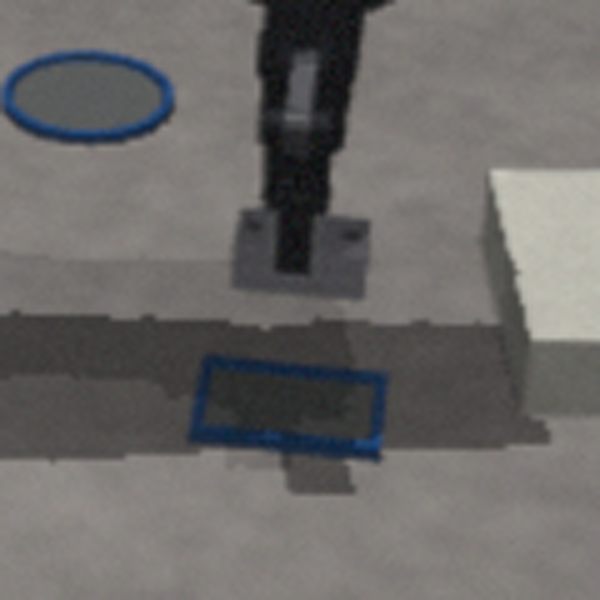

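Request:
carry_out(
  rows=[0, 0, 0, 0, 0, 1, 255, 0, 0, 0, 0, 0, 1.5, 255, 0, 0, 0, 0, 0, 1.5, 255, 0, 0, 0, 0, 0, 1.2, 255, 0, 0, 0, 0, 0, 0.6, 255, 0, 0, 0, 0, 0, 0.3, 255, 0, 0, 0, 0, 0, 0.1, 255, 0, 0, 0, 0, 0, 0, 255, 0, 0, 0, 0, 0, 0, 255, 0, 0, 0, 0, 0, 0, 255],
)

```text
time: 17.35
tool_pos: [0.6568, -0.0275, 0.018]
ee_rot: [2.468, 1.942, 0.002]
force: [0.1, 0.7, -0.8]
gripper_width: 0.0286
```

```bash
python3 plan.py .6555 -.0275 .0134 76.3; python3 - <<'E'
from h import *
S=Cam("side");crop(S.img,310,190,120,120,5,"pics/b4.png")
E
```

```text
t 17.35 pos [ 0.6568 -0.0275  0.018 ] yaw 76.4 tilt [ 0.0017 -0.0001] q6 11.0 w 0.0286 F [ 0.1  0.7 -0.8]
turn z 0.08 then cm x,y,z [-0.03 -0.13  0.46]
```

View pics/b4.png

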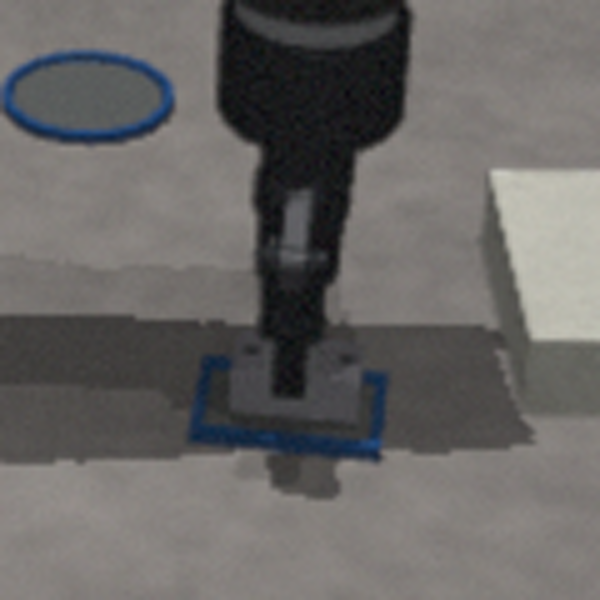

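The bar is centred in its recess (left and right gaps are about equal). I'll lower it slowly.

Request:
carry_out(
  rows=[0, 0, 0, 0, 0, 0.1, 255, 0, 0, 0, 0, 0, 0.1, 255, 0, 0, 0, 0, 0, 0.1, 255, 0, 0, 0, 0, 0, 0, 255, 0, 0, 0, 0, 0, 0, 255],
)

```text
time: 17.82
tool_pos: [0.6559, -0.0274, 0.0139]
ee_rot: [-2.469, -1.942, 0.0]
force: [0.8, -0.1, -1.7]
gripper_width: 0.0286
```

Request:
carry_out(
  rows=[0, 0, 0, 0, 0, 0.06, 255, 0, 0, 0, 0, 0, 0, 255, 0, 0, 0, 0, 0, 0, 255],
)

```text
time: 18.07
tool_pos: [0.6562, -0.0274, 0.0135]
ee_rot: [2.469, 1.942, 0.0]
force: [0.4, -0.4, -0.8]
gripper_width: 0.0291
```

Request:
carry_out(
  rows=[0, 0, 0, 0, 0, 0.05, 255, 0, 0, 0, 0, 0, 0, 255],
)

```text
time: 18.23
tool_pos: [0.6561, -0.0274, 0.0135]
ee_rot: [2.469, 1.942, 0.0]
force: [-2.2, 0.6, 3.5]
gripper_width: 0.0285
```

Request:
carry_out(
  rows=[0, 0, 0, 0, 0, 0, 165, 0, 0, 0, 0, 0, 0, 150, 0, 0, 0, 0, 0, 0, 135, 0, 0, 0, 0, 0, 0, 115, 0, 0, 0, 0, 0, 0, 115, 0, 0, 0, 0, 0, -0.5, 115, 0, 0, 0, 0, 0, -1.5, 115, 0, 0, 0, 0, 0, -3, 80, 0, 0, 0, 0, 0, -3, 40, 0, 0, 0, 0, 0, -2, 0, 0, 0, 0, 0, 0, -0.5, 0, 0, 0, 0, 0, 0, 0, 0],
)

```text
time: 19.23
tool_pos: [0.6578, -0.0275, 0.1206]
ee_rot: [2.467, 1.94, 0.006]
force: [-0.4, -1.3, -0.3]
gripper_width: 0.0855
```

```bash
python3 plan.py .440 -.1235 .1 80.4; python3 - <<'E'
from h import *
S=Cam("side");crop(S.img,310,190,120,120,5,"pics/b5.png")
T=Cam("top");a=cv2.resize(T.img[272:310,358:396],(590,590),interpolation=cv2.INTER_CUBIC);cv2.imwrite("pics/k0.png",a[...,::-1])
crop(S.img,235,265,60,60,8,"pics/k0s.png")
E
```

```text
t 19.23 pos [ 0.6578 -0.0275  0.1206] yaw 76.4 tilt [ 0.0049 -0.0002] q6 11.0 w 0.0855 F [-0.4 -1.3 -0.3]
turn z -4.02 then cm x,y,z [-13.1  -19.88   2.06]
```

View pics/b5.png

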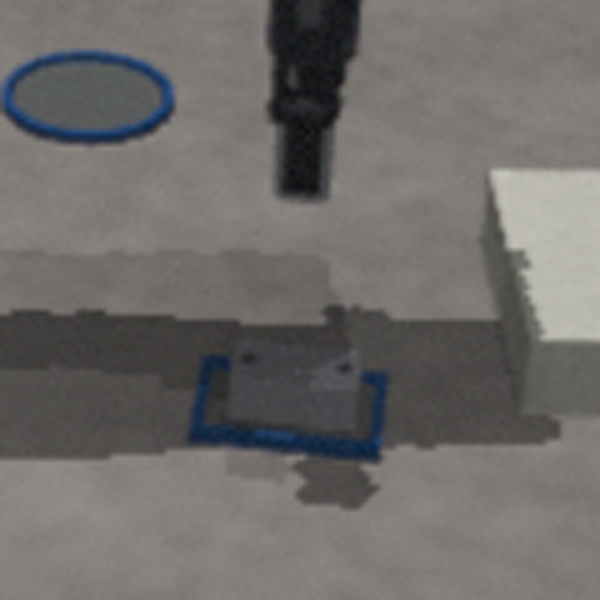

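View pics/k0.png

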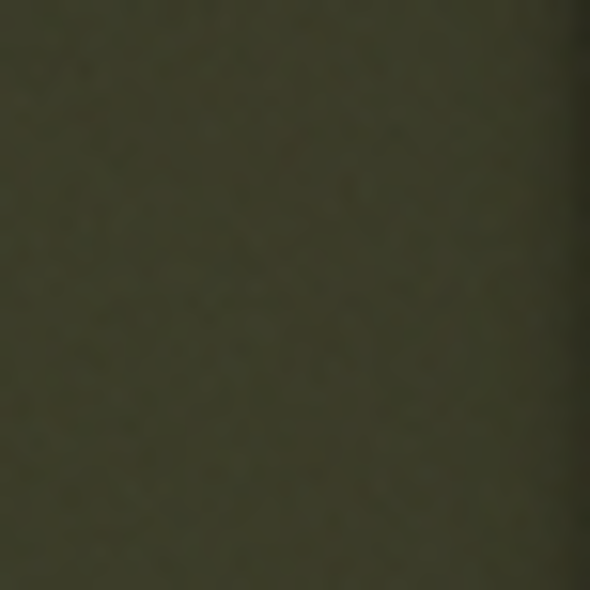

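The bar lies inside its tray. The arm blocks the top view, so I'll check the block in the side view.

View pics/k0s.png

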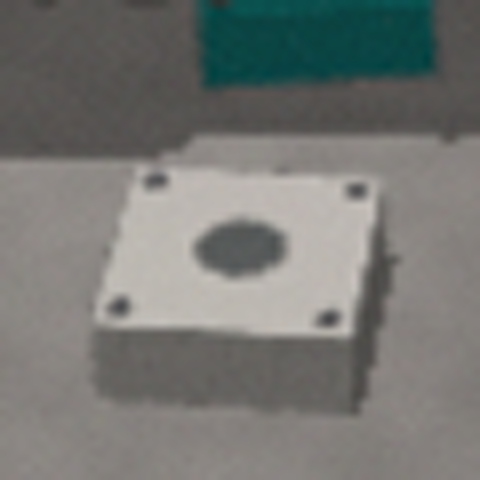

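```bash
python3 - <<'E'
from h import *
S=Cam("side")
k=S.plane(np.array([(155,181),(357,190),(329,317),(119,306),(240,248)],float)/8-.5+[235,265],.024)
print(k[:4].mean(0),k[4],[np.degrees(np.arctan2(*(k[(i+1)%4]-k[i])[1::-1])) for i in range(4)])
E
```

```text
[ 0.44100384 -0.12399982  0.024     ] [ 0.4409567  -0.12427949  0.024     ] [np.float64(-7.925911804333188), np.float64(-98.84504442232381), np.float64(171.48434513600967), np.float64(81.01355346381968)]
```

Request:
carry_out(
  rows=[0, 0, -4, 0, 0, 0, 0, 0, 0, 0, -1.1, -1.7, 0, 0, 0, 0, 0, -1.7, -2.5, 0, 0, 0, 0, 0, -2, -3, 0, 0, 0, 0, 0, -2, -3, 0, 0, 0, 0, 0, -2, -3, 0, 0, 0, 0, 0, -2, -3, 0.5, 0, 0, 0, 0, -1.3, -2.1, 1, 0, 0, 0, 0, -0.7, -1.1, 0.5, 0, 0, 0, 0, -0.3, -0.48, 0, 0, 0, 0, 0, 0, 0, 0, 0, 0, 0, 0, 0, 0, 0, 0],
)

```text
time: 20.38
tool_pos: [0.4388, -0.1233, 0.0978]
ee_rot: [-2.4, -2.027, -0.001]
force: [0.8, -0.4, -0.6]
gripper_width: 0.0852
```

```bash
python3 plan.py .440 -.1235 .004 80.4
```

```text
t 20.38 pos [ 0.4388 -0.1233  0.0978] yaw 80.4 tilt [0.0003 0.0003] q6 -6.0 w 0.0852 F [ 0.8 -0.4 -0.6]
turn z -0.03 then cm x,y,z [0.01 0.12 9.38]
```

Request:
carry_out(
  rows=[0, 0, 0, 0, 0.05, 1.5, 0, 0, 0, 0, 0, 0.07, 2, 0, 0, 0, 0, 0, 0, 2, 0, 0, 0, 0, 0, 0, 1.5, 0, 0, 0, 0, 0, 0, 1.2, 0, 0, 0, 0, 0, 0, 0.7, 0, 0, 0, 0, 0, 0, 0.3, 0, 0, 0, 0, 0, 0, 0, 0, 0, 0, 0, 0, 0, 0, 0, 0, 0, 0, 0, 0, 0, 0],
)

```text
time: 21.22
tool_pos: [0.4404, -0.1237, 0.0067]
ee_rot: [2.399, 2.027, 0.002]
force: [0.5, 0.3, -0.2]
gripper_width: 0.0852
```

```bash
python3 plan.py .4405 -.1238 .004 80.8; python3 - <<'E'
from h import *
S=Cam("side");crop(S.img,212,220,110,110,6,"pics/k1.png")
E
```

```text
t 21.22 pos [ 0.4404 -0.1237  0.0067] yaw 80.4 tilt [ 0.0016 -0.0004] q6 -6.0 w 0.0852 F [ 0.5  0.3 -0.2]
turn z -0.41 then cm x,y,z [-0.01  0.01  0.27]
```

View pics/k1.png

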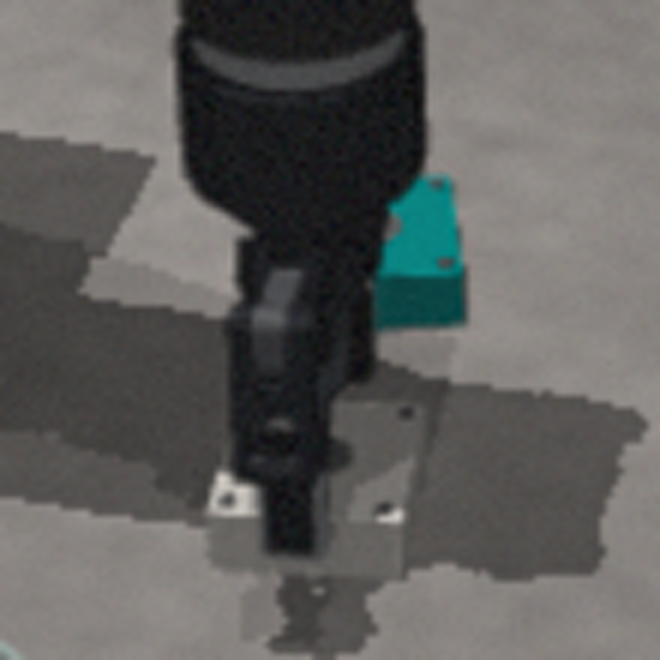

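The near finger stands in front of the block face as wanted, so I'll close.

Request:
carry_out(
  rows=[0, 0, 0, 0, 0, 0.15, 20, 0, 0, 0, 0, 0, 0, 35, 0, 0, 0, 0, 0, 0, 45, 0, 0, 0, 0, 0, 0, 55, 0, 0, 0, 0, 0, 0, 62, 0, 0, 0, 0, 0, 0, 68, 0, 0, 0, 0, 0, 0, 75, 0, 0, 0, 0, 0, 0, 90, 0, 0, 0, 0, 0, 0, 140, 0, 0, 0, 0, 0, 0, 200, 0, 0, 0, 0, 0, 0, 255, 0, 0, 0, 0, 0, 0, 255],
)

```text
time: 22.27
tool_pos: [0.4394, -0.1241, 0.005]
ee_rot: [2.399, 2.026, -0.001]
force: [-1.9, -1.8, 4.7]
gripper_width: 0.0607
```

Request:
carry_out(
  rows=[0, 0, 0, 0, 0, -0.3, 255, 0, 0, 0, 0, 0, -0.7, 255, 0, 0, 0, 0, 0, -1.5, 255, 0, 0, -4, 0, 0, -2, 255, 0, 0, -7, 0, 0, -1.5, 255, 0, 0, 0, 0, 0, -0.5, 255, 0, 0, 0, 0, 0, 0, 255, 0, 0, 0, 0, 0, 0, 255],
)

```text
time: 22.93
tool_pos: [0.4392, -0.1234, 0.0693]
ee_rot: [-2.197, -2.245, -0.0]
force: [0.4, 0.1, -3.4]
gripper_width: 0.0606
```

```bash
python3 plan.py .632 -.211 .06 91.7; python3 - <<'E'
from h import *
S=Cam("side");crop(S.img,212,200,110,110,6,"pics/k2.png")
E
```

```text
t 22.93 pos [ 0.4392 -0.1234  0.0693] yaw 91.2 tilt [0.     0.0002] q6 -17.0 w 0.0606 F [ 0.4  0.1 -3.4]
turn z -0.45 then cm x,y,z [-9.32 19.01  0.93]
```

View pics/k2.png

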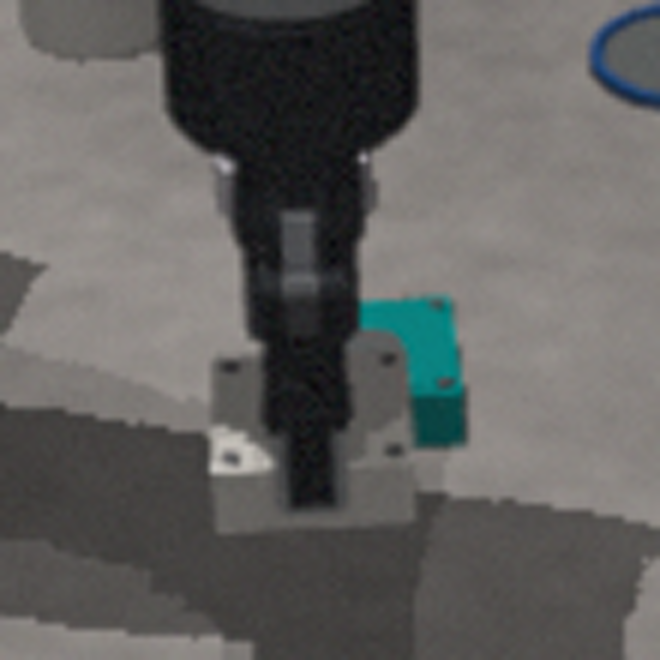

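The block is held level. Now to carry it to the square tray.

Request:
carry_out(
  rows=[0, 0, 0, -0.7, 1.4, 0, 255, 0, 0, 0, -1.2, 2.4, 0, 255, 0, 0, 0, -1.4, 2.8, 0, 255, 0, 0, 0, -1.4, 2.8, 0, 255, 0, 0, 0, -1.4, 2.8, 0, 255, 0, 0, 0, -1.3, 2.8, 0, 255, 0, 0, 0, -1, 2.2, 0, 255, 0, 0, 0, -0.6, 1.2, 0, 255, 0, 0, -0.4, -0.3, 0.6, 0, 255, 0, 0, 0, 0, 0, 0, 255, 0, 0, 0, 0, 0, 0, 255, 0, 0, 0, 0, 0, 0, 255],
)

```text
time: 23.98
tool_pos: [0.6296, -0.2111, 0.0686]
ee_rot: [-2.185, -2.253, 0.002]
force: [-0.9, 0.7, -3.3]
gripper_width: 0.061
```

```bash
python3 plan.py .632 -.211 .008 91.7; python3 - <<'E'
from h import *
S=Cam("side");crop(S.img,310,250,110,110,6,"pics/k3.png")
E
```

```text
t 23.98 pos [ 0.6296 -0.2111  0.0686] yaw 91.8 tilt [-0.003   0.0011] q6 -20.0 w 0.061 F [-0.9  0.7 -3.3]
turn z 0.07 then cm x,y,z [0.01 0.24 6.06]
```

View pics/k3.png

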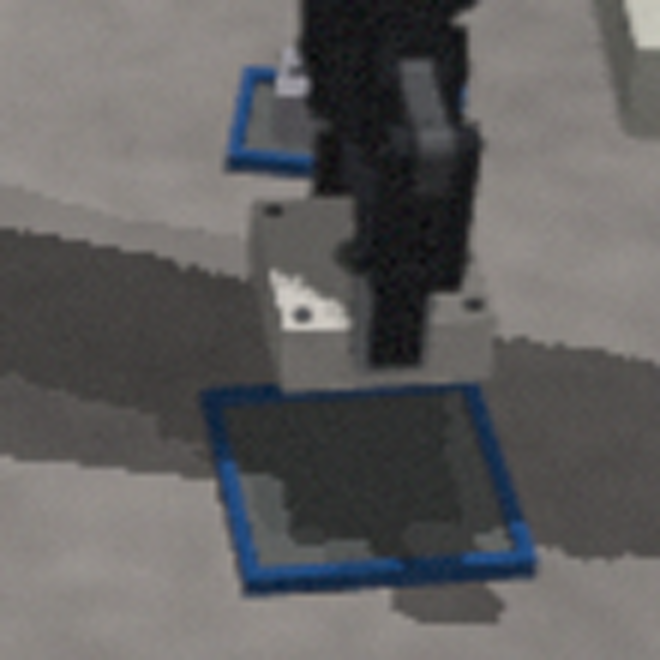

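Request:
carry_out(
  rows=[0, 0, 0, 0, 0.1, 1, 255, 0, 0, 0, 0, 0, 1.5, 255, 0, 0, 0, 0, 0, 1.5, 255, 0, 0, 0, 0, 0, 0.8, 255, 0, 0, 0, 0, 0, 0.3, 255, 0, 0, 0, 0, 0, 0.1, 255, 0, 0, 0, 0, 0, 0, 255, 0, 0, 0, 0, 0, 0, 255, 0, 0, 0, 0, 0, 0, 255],
)

```text
time: 24.78
tool_pos: [0.6333, -0.2122, 0.0185]
ee_rot: [2.186, 2.254, 0.001]
force: [-0.5, 0.5, -1.2]
gripper_width: 0.0607
```

```bash
python3 plan.py .632 -.211 .008 91.7; python3 - <<'E'
from h import *
S=Cam("side");crop(S.img,310,250,110,110,6,"pics/k4.png")
E
```

```text
t 24.78 pos [ 0.6333 -0.2122  0.0185] yaw 91.8 tilt [ 0.0017 -0.0006] q6 -20.0 w 0.0607 F [-0.5  0.5 -1.2]
turn z 0.08 then cm x,y,z [ 0.12 -0.13  1.05]
```

View pics/k4.png

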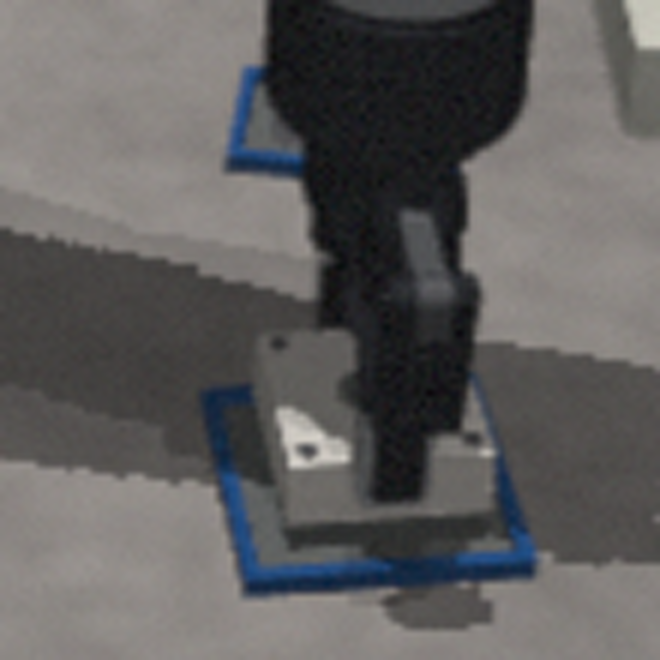

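In the crop the block sits about 2.5 mm too far in +x (left gap 11 mm, right 5.5 mm), so I'll shift it and lower.

Request:
carry_out(
  rows=[0, 0, 0, 0.05, -0.13, 0.2, 255, 0, 0, 0, 0.05, -0.12, 0.2, 255, 0, 0, 0, 0, 0, 0.2, 255, 0, 0, 0, 0, 0, 0.1, 255, 0, 0, 0, 0, 0, 0.1, 255, 0, 0, 0, 0, 0, 0, 255, 0, 0, 0, 0, 0, 0, 255, 0, 0, 0, 0, 0, 0, 255],
)

```text
time: 25.5
tool_pos: [0.6301, -0.2111, 0.0095]
ee_rot: [2.187, 2.256, 0.0]
force: [-0.1, 0.3, -2.7]
gripper_width: 0.0606
```

Request:
carry_out(
  rows=[0, 0, 0, 0, 0, 0.05, 255, 0, 0, 0, 0, 0, 0, 255, 0, 0, 0, 0, 0, 0, 255],
)

```text
time: 25.75
tool_pos: [0.6301, -0.211, 0.009]
ee_rot: [2.187, 2.256, 0.0]
force: [-0.2, 0.9, -2.2]
gripper_width: 0.0608
```

```bash
python3 plan.py .631 -.211 .008 91.7; python3 - <<'E'
from h import *
S=Cam("side");crop(S.img,310,250,110,110,6,"pics/k5.png")
E
```

```text
t 25.75 pos [ 0.6301 -0.211   0.009 ] yaw 91.8 tilt [ 0.0001 -0.    ] q6 -20.0 w 0.0608 F [-0.2  0.9 -2.2]
turn z 0.08 then cm x,y,z [-0.    0.09  0.1 ]
```

View pics/k5.png

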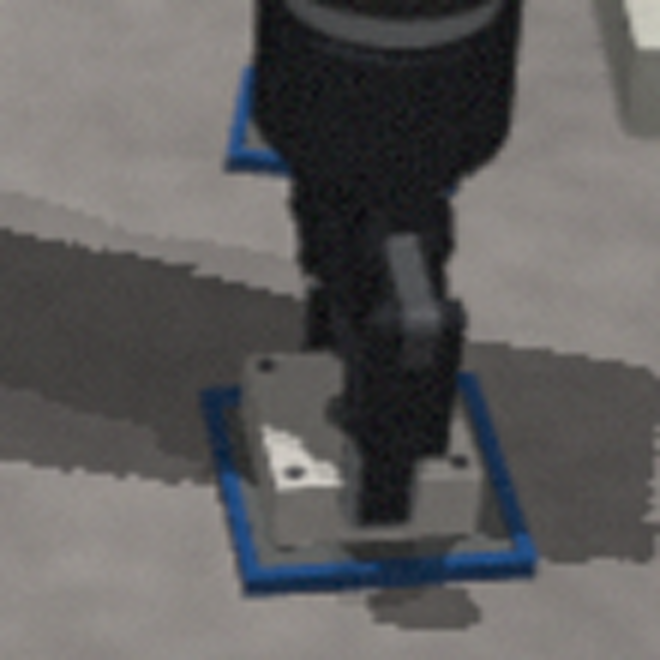

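It's centred well now. Next, touch down.

Request:
carry_out(
  rows=[0, 0, 0, 0, 0, 0.06, 255, 0, 0, 0, 0, 0, 0, 255, 0, 0, 0, 0, 0, 0, 255],
)

```text
time: 26.05
tool_pos: [0.63, -0.211, 0.0083]
ee_rot: [-2.187, -2.256, 0.0]
force: [-0.4, 0.3, -1.4]
gripper_width: 0.0607
```

Request:
carry_out(
  rows=[0, 0, 0, 0, 0, 0.05, 255, 0, 0, 0, 0, 0, 0, 255, 0, 0, 0, 0, 0, 0, 255],
)

```text
time: 26.3
tool_pos: [0.6301, -0.211, 0.0081]
ee_rot: [2.187, 2.256, 0.0]
force: [-0.2, 0.2, -0.6]
gripper_width: 0.0608
```

Request:
carry_out(
  rows=[0, 0, 0, 0, 0, 0.05, 255, 0, 0, 0, 0, 0, 0, 255],
)

```text
time: 26.47
tool_pos: [0.6301, -0.211, 0.0081]
ee_rot: [2.186, 2.255, 0.0]
force: [-2.0, 1.8, 4.1]
gripper_width: 0.0607
```

Contact. Release and lift.

Request:
carry_out(
  rows=[0, 0, 0, 0, 0, 0, 60, 0, 0, 0, 0, 0, 0, 45, 0, 0, 0, 0, 0, 0, 25, 0, 0, 0, 0, 0, 0, 0, 0, 0, 0, 0, 0, 0, 0, 0, 0, 0, 0, 0, -0.5, 0, 0, 0, 0, 0, 0, -1.5, 0, 0, 0, 0, 0, 0, -3, 0, 0, 0, 0, 0, 0, -3, 0, 0, 0, 0, 0, 0, -2, 0, 0, 0, 0, 0, 0, -0.5, 0, 0, 0, 0, 0, 0, 0, 0],
)

```text
time: 27.47
tool_pos: [0.6317, -0.2116, 0.115]
ee_rot: [2.184, 2.253, 0.003]
force: [-0.3, 0.5, 0.4]
gripper_width: 0.0855
```

```bash
python3 plan.py .4305 .149 .12 91.7; python3 - <<'E'
from h import *
S=Cam("side");crop(S.img,310,250,110,110,6,"pics/k6.png"); crop(S.img,235,190,60,60,8,"pics/d0.png")
E
```

```text
t 27.47 pos [ 0.6317 -0.2116  0.115 ] yaw 91.8 tilt [ 0.0046 -0.0015] q6 -20.0 w 0.0855 F [-0.3  0.5  0.4]
turn z 0.08 then cm x,y,z [ 36.64 -19.04  -0.5 ]
```

View pics/k6.png

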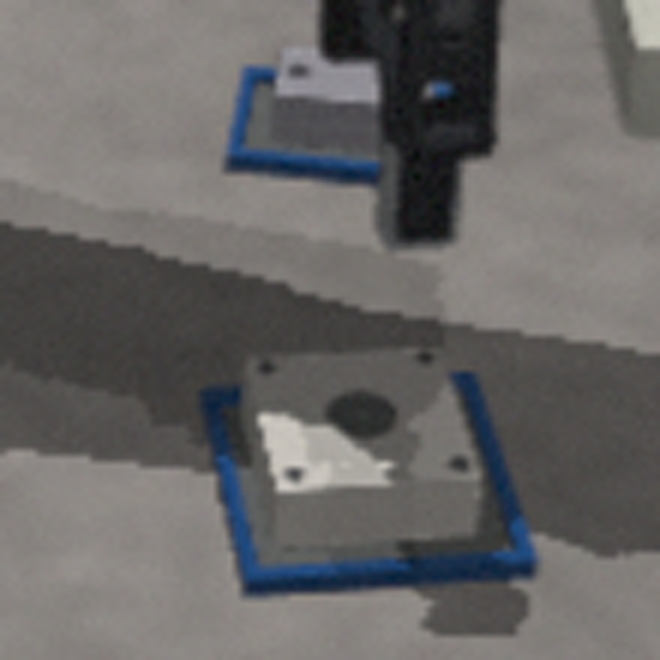

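View pics/d0.png

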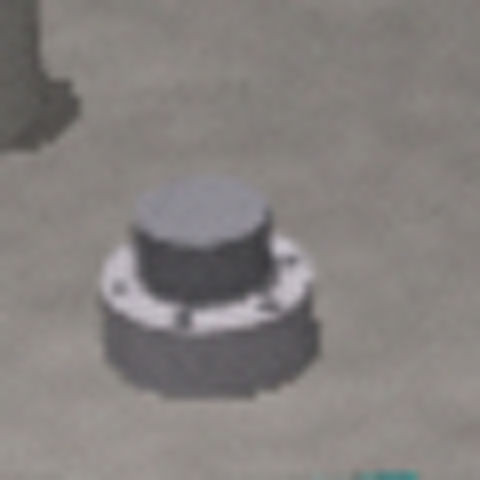

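The block lies flat in the square tray, and the disc stack is undisturbed.

Request:
carry_out(
  rows=[0, 0, 0, 2, -1, -0.5, 0, 0, 0, 0, 3, -1.6, 0, 0, 0, 0, 0, 3.4, -1.8, 0, 0, 0, 0, 0, 3.4, -1.8, 0, 0, 0, 0, 0, 3.4, -1.8, 0, 0, 0, 0, 0, 3.4, -1.8, 0, 0, 0, 0, 0, 3.4, -1.8, 0, 0, 0, 0, 0, 3.4, -1.8, 0, 0, 0, 0, 0, 3.4, -1.8, 0, 0, 0, 0, 0, 3.4, -1.8, 0, 0, 0, 0, 0, 2.4, -1.2, 0, 0, 0, 0, 0, 1.4, -0.7, 0, 0],
)

```text
time: 28.52
tool_pos: [0.4262, 0.1445, 0.1156]
ee_rot: [-2.181, -2.257, 0.006]
force: [0.6, -0.3, 0.3]
gripper_width: 0.0851
```

Request:
carry_out(
  rows=[0, 0, 0, 0, 0, 0, 0, 0, 0, 0, 0, 0, 0, 0, 0, 0, 0, 0, 0, 0, 0],
)

```text
time: 28.77
tool_pos: [0.4295, 0.1422, 0.1165]
ee_rot: [-2.187, -2.255, 0.003]
force: [-0.5, -0.4, 0.4]
gripper_width: 0.0856
```

```bash
python3 plan.py .4305 .149 .033 91.7; python3 - <<'E'
from h import *
S=Cam("side")
print(S.plane([(202/8-.5+235,211/8-.5+190)],.046), S.plane([(208/8-.5+235,275/8-.5+190)],.024))
E
```

```text
t 28.77 pos [0.4295 0.1422 0.1165] yaw 91.8 tilt [-0.0015 -0.0011] q6 17.0 w 0.0856 F [-0.5 -0.4  0.4]
turn z 0.07 then cm x,y,z [0.67 0.12 8.35]
[[0.43063862 0.147408   0.046     ]] [[0.43143279 0.14811603 0.024     ]]
```

Request:
carry_out(
  rows=[0, 0, 0, 0.3, 0.1, 1, 40, 0, 0, 0, 0.3, 0, 2, 70, 0, 0, 0, 0, 0, 2, 70, 0, 0, 0, 0, 0, 1.5, 70, 0, 0, 0, 0, 0, 1, 70, 0, 0, 0, 0, 0, 0.5, 70, 0, 0, 0, 0, 0, 0.2, 70, 0, 0, 0, 0, 0, 0, 70, 0, 0, 0, 0, 0, 0, 70, 0, 0, 0, 0, 0, 0, 70],
)

```text
time: 29.65
tool_pos: [0.4316, 0.149, 0.0361]
ee_rot: [2.187, 2.255, 0.002]
force: [-0.2, -0.3, 0.3]
gripper_width: 0.0624
```

```bash
python3 plan.py .4305 .148 .033 91.7; python3 - <<'E'
from h import *
S=Cam("side");crop(S.img,212,160,100,100,6,"pics/d1.png")
E
```

```text
t 29.65 pos [0.4316 0.149  0.0361] yaw 91.8 tilt [0.0015 0.0005] q6 17.0 w 0.0624 F [-0.2 -0.3  0.3]
turn z 0.06 then cm x,y,z [-0.1  -0.11  0.31]
```

View pics/d1.png

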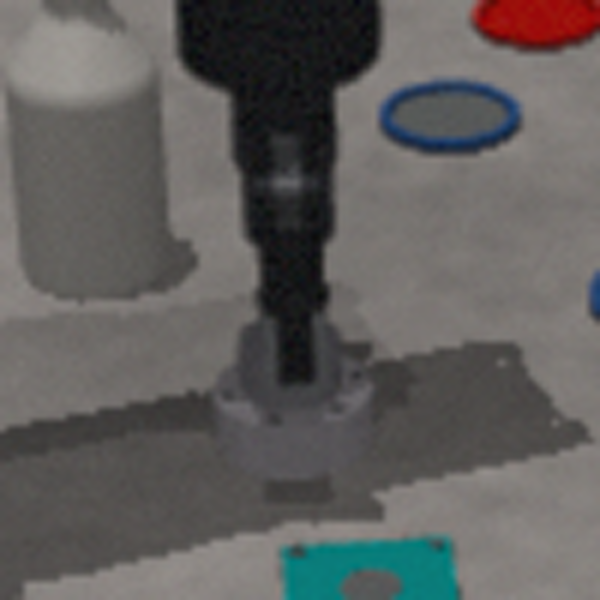

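The near finger is in front of the small disc and above the flange.

Request:
carry_out(
  rows=[0, 0, 0, -0.05, -0.1, 0.15, 85, 0, 0, 0, 0, 0, 0, 95, 0, 0, 0, 0, 0, 0, 105, 0, 0, 0, 0, 0, 0, 113, 0, 0, 0, 0, 0, 0, 120, 0, 0, 0, 0, 0, 0, 127, 0, 0, 0, 0, 0, 0, 134, 0, 0, 0, 0, 0, 0, 142, 0, 0, 0, 0, 0, 0, 160, 0, 0, 0, 0, 0, 0, 200, 0, 0, 0, 0, 0, 0, 255, 0, 0, 0, 0, 0, 0, 255],
)

```text
time: 30.7
tool_pos: [0.4298, 0.1482, 0.0343]
ee_rot: [2.186, 2.255, -0.0]
force: [-0.5, -1.5, 4.7]
gripper_width: 0.0376
```

Request:
carry_out(
  rows=[0, 0, 0, 0, 0, -0.3, 255, 0, 0, 0, 0, 0, -0.7, 255, 0, 0, 0, 0, 0, -1.5, 255, 0, 0, 0, 0, 0, -2, 255, 0, 0, 0, 0, 0, -1, 255, 0, 0, 0, 0, 0, -0.5, 255, 0, 0, 0, 0, 0, 0, 255, 0, 0, 0, 0, 0, 0, 255],
)

```text
time: 31.37
tool_pos: [0.4296, 0.1484, 0.0939]
ee_rot: [-2.187, -2.256, -0.0]
force: [-0.5, -0.2, -1.4]
gripper_width: 0.0376
```

```bash
python3 plan.py .4995 .4215 .08 91.7; python3 - <<'E'
from h import *
S=Cam("side");crop(S.img,212,140,120,120,5,"pics/d2.png")
E
```

```text
t 31.37 pos [0.4296 0.1484 0.0939] yaw 91.8 tilt [0.0001 0.0001] q6 17.0 w 0.0376 F [-0.5 -0.2 -1.4]
turn z 0.09 then cm x,y,z [27.09  7.79  1.39]
```

View pics/d2.png

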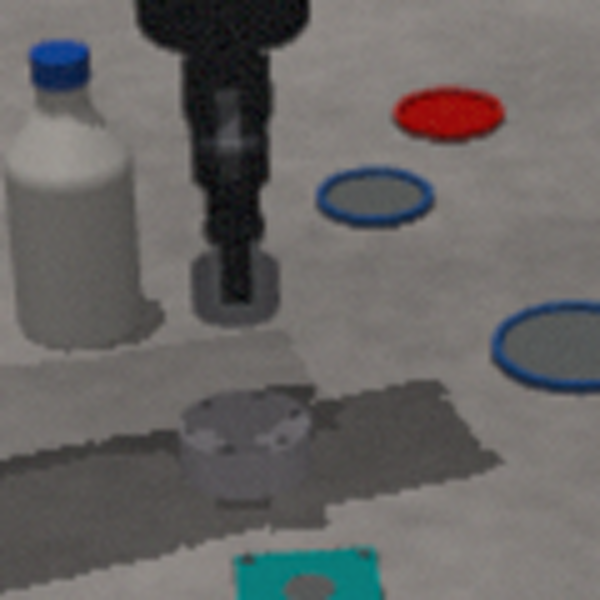

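The small disc is held, and the target is the blue ring at crop (375,195), not the red one at (450,113). The arm will reach over the wash bottle, so I'll check the forearm height first.

```bash
python3 - <<'E'
from h import *
S=Cam("side");T=Cam("top");cv2.imwrite("pics/f1.png",S.img[...,::-1]);cv2.imwrite("pics/f1t.png",T.img[...,::-1]);print(arm.sense()["q"])
# bottle from cap centres (top 200,328; side 223,152)
a=T.ray([(201,328)])[0];b=S.ray([(223.5,151)])[0]
s=np.linalg.lstsq(np.c_[a,-b],S.o-T.o,rcond=None)[0];print(T.o+a*s[0],S.o+b*s[1])
E
```

```text
[ 3.32553800e-01  2.51744778e-01 -5.43662674e-01  7.77284416e-01
  2.16122515e-05  3.01475125e-01]
[0.3453742  0.29246894 0.1473683 ] [0.34629675 0.29252233 0.14729116]
```

View pics/f1.png

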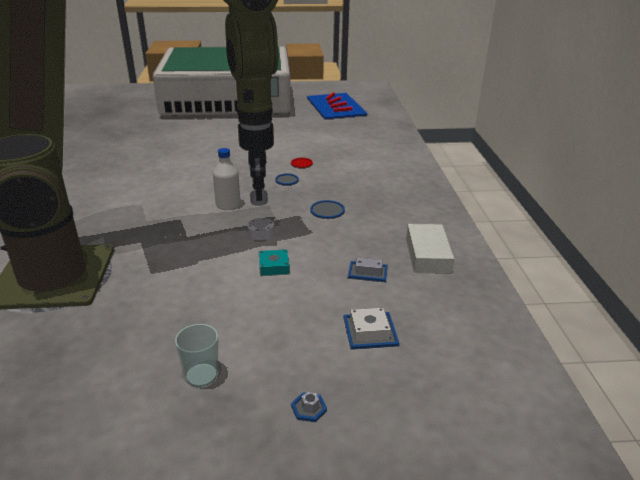

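View pics/f1t.png

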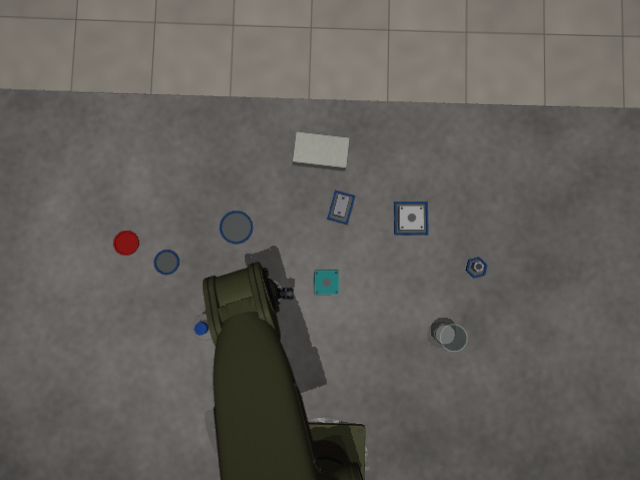

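The wrist column is tall, so the forearm passes well above the bottle (bottle axis at (0.346,0.2925)). I'll bias the path towards +x first.

Request:
carry_out(
  rows=[0, 0, 0, 0.8, 1, 0, 255, 0, 0, 0, 1.6, 1.6, 0, 255, 0, 0, 0, 2.4, 1.6, 0, 255, 0, 0, 0, 3, 1.4, 0, 255, 0, 0, 0, 3.2, 1, 0, 255, 0, 0, 0, 3.2, 0.6, 0, 255, 0, 0, 0, 3.2, 0.4, 0, 255, 0, 0, 0, 3.2, 0.2, 0, 255, 0, 0, 0, 3, 0, 0, 255, 0, 0, 0, 2, 0, 0, 255, 0, 0, 0, 1, 0, 0, 255, 0, 0, 0, 0.5, 0, 0, 255],
)

```text
time: 32.52
tool_pos: [0.4986, 0.4228, 0.0927]
ee_rot: [-2.185, -2.258, 0.002]
force: [-0.3, -0.6, -1.1]
gripper_width: 0.0378
```

Request:
carry_out(
  rows=[0, 0, 0, 0, 0, 0.5, 255, 0, 0, 0, 0, 0, 0.9, 255, 0, 0, 0, 0, 0, 0, 255, 0, 0, 0, 0, 0, 0, 255, 0, 0, 0, 0, 0, 0, 255],
)

```text
time: 32.93
tool_pos: [0.4992, 0.4204, 0.0797]
ee_rot: [2.188, 2.254, -0.002]
force: [1.0, 0.3, -1.5]
gripper_width: 0.0374
```

```bash
python3 plan.py .4995 .4215 .0133 91.7; python3 - <<'E'
from h import *
S=Cam("side");crop(S.img,230,110,110,100,6,"pics/d3.png")
E
```

```text
t 32.93 pos [0.4992 0.4204 0.0797] yaw 91.7 tilt [-0.0008 -0.0009] q6 38.0 w 0.0374 F [ 1.   0.3 -1.5]
turn z 0.0 then cm x,y,z [0.11 0.03 6.64]
```

View pics/d3.png

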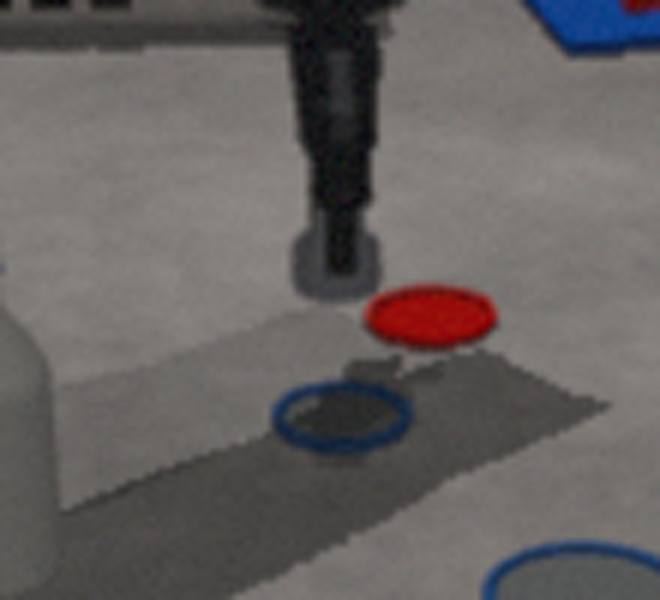

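Request:
carry_out(
  rows=[0, 0, 0, 0, 0, 1, 255, 0, 0, 0, 0, 0, 1.5, 255, 0, 0, 0, 0, 0, 1.5, 255, 0, 0, 0, 0, 0, 1.2, 255, 0, 0, 0, 0, 0, 0.6, 255, 0, 0, 0, 0, 0, 0.3, 255, 0, 0, 0, 0, 0, 0.1, 255, 0, 0, 0, 0, 0, 0, 255, 0, 0, 0, 0, 0, 0, 255, 0, 0, 0, 0, 0, 0, 255],
)

```text
time: 33.82
tool_pos: [0.4999, 0.4222, 0.0188]
ee_rot: [2.186, 2.256, 0.003]
force: [-0.1, 0.1, -1.0]
gripper_width: 0.0378
```

```bash
python3 plan.py .4995 .4215 .0133 91.7; python3 - <<'E'
from h import *
S=Cam("side");crop(S.img,230,110,110,100,6,"pics/d4.png")
E
```

```text
t 33.82 pos [0.4999 0.4222 0.0188] yaw 91.8 tilt [0.0014 0.0011] q6 38.0 w 0.0378 F [-0.1  0.1 -1. ]
turn z 0.08 then cm x,y,z [-0.07 -0.04  0.55]
```

View pics/d4.png

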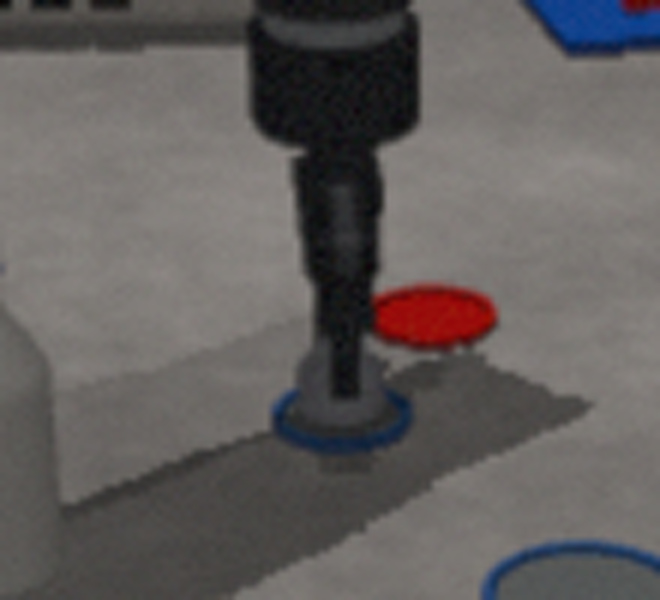

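The disc (x 297–382) is centred over the tray (272–410), so I'll lower it.

Request:
carry_out(
  rows=[0, 0, 0, -0.05, 0, 0.1, 255, 0, 0, 0, -0.05, 0, 0.1, 255, 0, 0, 0, 0, 0, 0.1, 255, 0, 0, 0, 0, 0, 0.06, 255, 0, 0, 0, 0, 0, 0, 255, 0, 0, 0, 0, 0, 0, 255],
)

```text
time: 34.37
tool_pos: [0.4992, 0.4207, 0.0142]
ee_rot: [-2.187, -2.256, 0.0]
force: [-0.5, 0.9, -0.5]
gripper_width: 0.0378
```

Request:
carry_out(
  rows=[0, 0, 0, 0, 0, 0.05, 255, 0, 0, 0, 0, 0, 0, 255, 0, 0, 0, 0, 0, 0, 255],
)

```text
time: 34.62
tool_pos: [0.4993, 0.4207, 0.0138]
ee_rot: [2.187, 2.256, -0.0]
force: [-0.2, -0.2, -1.0]
gripper_width: 0.0378
```

Request:
carry_out(
  rows=[0, 0, 0, 0, 0, 0.05, 255, 0, 0, 0, 0, 0, 0, 255],
)

```text
time: 34.78
tool_pos: [0.4994, 0.4208, 0.0135]
ee_rot: [2.187, 2.256, 0.0]
force: [-0.6, -0.4, -1.2]
gripper_width: 0.0375
```

Request:
carry_out(
  rows=[0, 0, 0, 0, 0, 0.05, 255, 0, 0, 0, 0, 0, 0, 255],
)

```text
time: 34.95
tool_pos: [0.4994, 0.4208, 0.0134]
ee_rot: [2.187, 2.256, 0.001]
force: [-0.8, -0.4, 4.1]
gripper_width: 0.0373
```

Contact. Release and lift.

Request:
carry_out(
  rows=[0, 0, 0, 0, 0, 0, 125, 0, 0, 0, 0, 0, 0, 110, 0, 0, 0, 0, 0, 0, 95, 0, 0, 0, 0, 0, 0, 80, 0, 0, 0, 0, 0, 0, 80, 0, 0, 0, 0, 0, -0.5, 80, 0, 0, 0, 0, 0, -1.5, 80, 0, 0, 0, 0, 0, -3, 50, 0, 0, 0, 0, 0, -3, 20, 0, 0, 0, 0, 0, -2, 0, 0, 0, 0, 0, 0, -0.5, 0, 0, 0, 0, 0, 0, 0, 0],
)

```text
time: 35.95
tool_pos: [0.5006, 0.4218, 0.1203]
ee_rot: [2.186, 2.255, 0.008]
force: [-0.2, -0.3, -0.2]
gripper_width: 0.0854
```

```bash
python3 plan.py .4295 .1477 .12 91.7; python3 - <<'E'
from h import *
S=Cam("side");crop(S.img,230,110,110,130,5,"pics/d5.png")
E
```

```text
t 35.95 pos [0.5006 0.4218 0.1203] yaw 91.8 tilt [0.0037 0.0031] q6 38.0 w 0.0854 F [-0.2 -0.3 -0.2]
turn z 0.08 then cm x,y,z [-27.19  -7.92   0.03]
```

View pics/d5.png

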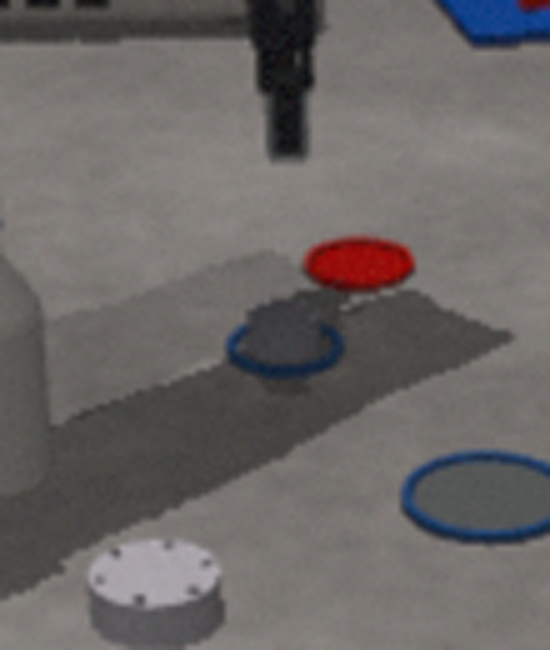

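The small disc is in its tray. Now back for the large disc.

Request:
carry_out(
  rows=[0, 0, 0, -1.5, 0, 0, 0, 0, 0, 0, -2.6, 0, 0, 0, 0, 0, 0, -3.2, -0.2, 0, 0, 0, 0, 0, -3.2, -0.4, 0, 0, 0, 0, 0, -3.2, -0.7, 0, 0, 0, 0, 0, -3.2, -1, 0, 0, 0, 0, 0, -3.2, -1.2, 0, 0, 0, 0, 0, -2.8, -1.4, 0, 0, 0, 0, 0, -2.2, -1.4, 0, 0, 0, 0, 0, -1.4, -1.1, 0, 0, 0, 0, 0, -0.7, -0.5, 0.5, 0, 0, 0, 0, 0, 0, 0.5, 0],
)

```text
time: 37.0
tool_pos: [0.4265, 0.1448, 0.1063]
ee_rot: [-2.187, -2.253, 0.005]
force: [-0.2, -0.1, 0.6]
gripper_width: 0.0854
```

Request:
carry_out(
  rows=[0, 0, 0, 0, 0, 0.5, 0, 0, 0, 0, 0, 0, 0, 0, 0, 0, 0, 0, 0, 0, 0, 0, 0, 0, 0, 0, 0, 0],
)

```text
time: 37.33
tool_pos: [0.4295, 0.1473, 0.1025]
ee_rot: [-2.185, -2.257, -0.0]
force: [0.1, -0.3, 0.0]
gripper_width: 0.0857
```

```bash
python3 plan.py .4302 .1478 .004 91.7
```

```text
t 37.33 pos [0.4295 0.1473 0.1025] yaw 91.8 tilt [0.     0.0002] q6 17.0 w 0.0857 F [ 0.1 -0.3  0. ]
turn z 0.14 then cm x,y,z [0.05 0.07 9.85]
```

Request:
carry_out(
  rows=[0, 0, 0, 0, 0, 1.5, 0, 0, 0, 0, 0, 0, 2, 0, 0, 0, 0, 0, 0, 2, 0, 0, 0, 0, 0, 0, 1.7, 0, 0, 0, 0, 0, 0, 1.3, 0, 0, 0, 0, 0, 0, 0.7, 0, 0, 0, 0, 0, 0, 0.4, 0, 0, 0, 0, 0, 0, 0, 0, 0, 0, 0, 0, 0, 0, 0, 0, 0, 0, 0, 0, 0, 0],
)

```text
time: 38.17
tool_pos: [0.4297, 0.1468, 0.0075]
ee_rot: [2.186, 2.255, 0.002]
force: [0.5, 0.7, 0.2]
gripper_width: 0.0851
```

```bash
python3 plan.py .4302 .1478 .005 91.7; python3 - <<'E'
from h import *
S=Cam("side");crop(S.img,212,160,100,100,6,"pics/e1.png")
E
```

```text
t 38.17 pos [0.4297 0.1468 0.0075] yaw 91.8 tilt [0.0015 0.0005] q6 17.0 w 0.0851 F [0.5 0.7 0.2]
turn z 0.09 then cm x,y,z [0.1  0.06 0.25]
```

View pics/e1.png

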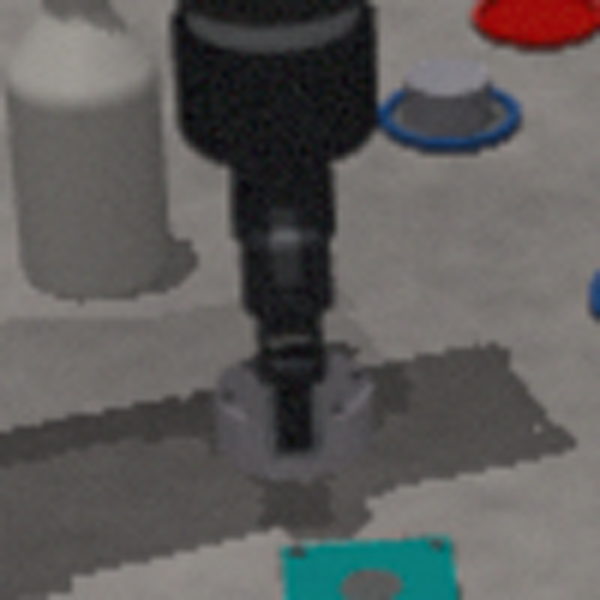

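The near finger stands in front of the large disc, centred on it. Close.

Request:
carry_out(
  rows=[0, 0, 0, 0.07, 0.05, 0.1, 20, 0, 0, 0, 0, 0, 0, 35, 0, 0, 0, 0, 0, 0, 45, 0, 0, 0, 0, 0, 0, 55, 0, 0, 0, 0, 0, 0, 62, 0, 0, 0, 0, 0, 0, 68, 0, 0, 0, 0, 0, 0, 75, 0, 0, 0, 0, 0, 0, 90, 0, 0, 0, 0, 0, 0, 140, 0, 0, 0, 0, 0, 0, 200, 0, 0, 0, 0, 0, 0, 255, 0, 0, 0, 0, 0, 0, 255],
)

```text
time: 39.22
tool_pos: [0.4293, 0.1469, 0.0064]
ee_rot: [2.186, 2.255, -0.0]
force: [-1.4, -1.3, 6.1]
gripper_width: 0.06
```

Request:
carry_out(
  rows=[0, 0, 0, 0, 0, -0.3, 255, 0, 0, 0, 0, 0, -0.7, 255, 0, 0, 0, 0, 0, -1.5, 255, 0, 0, 0, 0, 0, -2, 255, 0, 0, 0, 0, 0, -1.5, 255, 0, 0, 0, 0, 0, -0.5, 255, 0, 0, 0, 0, 0, 0, 255, 0, 0, 0, 0, 0, 0, 255],
)

```text
time: 39.88
tool_pos: [0.4292, 0.1471, 0.0707]
ee_rot: [2.187, 2.256, 0.0]
force: [0.3, 0.5, -2.4]
gripper_width: 0.0603
```

```bash
python3 plan.py .595 .245 .07 91.7; python3 - <<'E'
from h import *
S=Cam("side");crop(S.img,212,150,140,100,5,"pics/e2.png")
E
```

```text
t 39.88 pos [0.4292 0.1471 0.0707] yaw 91.8 tilt [0.0001 0.0001] q6 17.0 w 0.0603 F [ 0.3  0.5 -2.4]
turn z 0.08 then cm x,y,z [ 9.29 16.87  0.07]
```

View pics/e2.png

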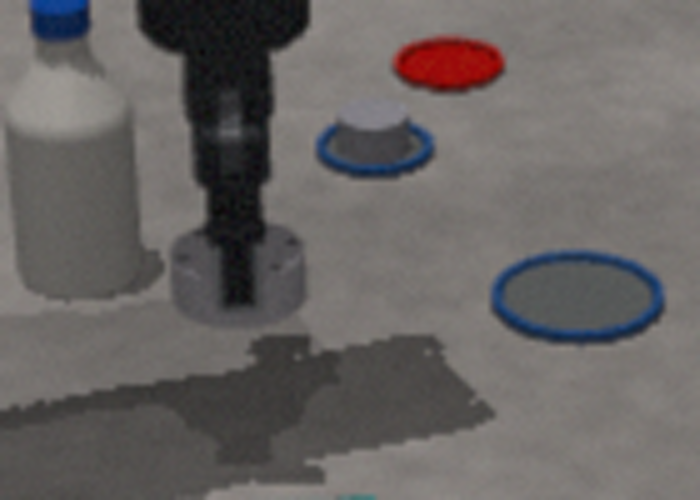

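Request:
carry_out(
  rows=[0, 0, 0, 0.7, 1.2, 0, 255, 0, 0, 0, 1.2, 2.1, 0, 255, 0, 0, 0, 1.4, 2.6, 0, 255, 0, 0, 0, 1.4, 2.6, 0, 255, 0, 0, 0, 1.4, 2.6, 0, 255, 0, 0, 0, 1.3, 2.4, 0, 255, 0, 0, 0, 1, 1.8, 0, 255, 0, 0, 0, 0.6, 1.1, 0, 255, 0, 0, 0, 0.3, 0.45, 0, 255, 0, 0, 0, 0, 0, 0, 255, 0, 0, 0, 0, 0, 0, 255, 0, 0, 0, 0, 0, 0, 255],
)

```text
time: 40.93
tool_pos: [0.5931, 0.2445, 0.07]
ee_rot: [-2.186, -2.255, 0.004]
force: [0.2, 0.5, -1.5]
gripper_width: 0.0598
```

```bash
python3 plan.py .595 .245 .0094 91.7
```

```text
t 40.93 pos [0.5931 0.2445 0.07  ] yaw 91.8 tilt [-0.0026 -0.0012] q6 21.0 w 0.0598 F [ 0.2  0.5 -1.5]
turn z 0.07 then cm x,y,z [0.05 0.19 6.06]
```

Request:
carry_out(
  rows=[0, 0, 0, 0, 0, 1, 255, 0, 0, 0, 0, 0, 1.5, 255, 0, 0, 0, 0, 0, 1.5, 255, 0, 0, 0, 0, 0, 0.8, 255, 0, 0, 0, 0, 0, 0.4, 255, 0, 0, 0, 0, 0, 0.1, 255, 0, 0, 0, 0, 0, 0, 255, 0, 0, 0, 0, 0, 0, 255, 0, 0, 0, 0, 0, 0, 255, 0, 0, 0, 0, 0, 0, 255],
)

```text
time: 41.77
tool_pos: [0.5954, 0.2455, 0.0186]
ee_rot: [2.186, 2.255, 0.002]
force: [-0.5, 0.1, -1.2]
gripper_width: 0.0601
```

```bash
python3 plan.py .595 .245 .0094 91.7; python3 - <<'E'
from h import *
S=Cam("side");crop(S.img,270,140,110,100,6,"pics/e3.png")
E
```

```text
t 41.77 pos [0.5954 0.2455 0.0186] yaw 91.8 tilt [0.0014 0.0005] q6 21.0 w 0.0601 F [-0.5  0.1 -1.2]
turn z 0.08 then cm x,y,z [-0.05 -0.04  0.92]
```

View pics/e3.png

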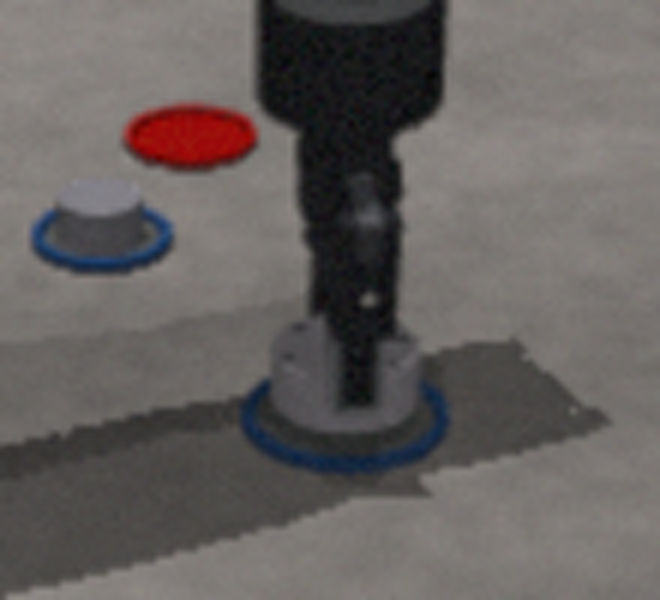

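The disc (271–422) is centred in the ring (242–447), so I'll lower it.

Request:
carry_out(
  rows=[0, 0, 0, 0, 0, 0.2, 255, 0, 0, 0, 0, -0.05, 0.2, 255, 0, 0, 0, 0, 0, 0.15, 255, 0, 0, 0, 0, 0, 0.1, 255, 0, 0, 0, 0, 0, 0, 255, 0, 0, 0, 0, 0, 0, 255, 0, 0, 0, 0, 0, 0, 255],
)

```text
time: 42.4
tool_pos: [0.5943, 0.2453, 0.0113]
ee_rot: [-2.187, -2.256, 0.0]
force: [0.2, -0.3, -2.1]
gripper_width: 0.0598
```

Request:
carry_out(
  rows=[0, 0, 0, 0, 0, 0.05, 255, 0, 0, 0, 0, 0, 0, 255, 0, 0, 0, 0, 0, 0, 255],
)

```text
time: 42.65
tool_pos: [0.5943, 0.2453, 0.0108]
ee_rot: [2.187, 2.256, 0.0]
force: [-0.1, -0.0, -2.4]
gripper_width: 0.0598
```

Request:
carry_out(
  rows=[0, 0, 0, 0, 0, 0.06, 255, 0, 0, 0, 0, 0, 0, 255, 0, 0, 0, 0, 0, 0.04, 255, 0, 0, 0, 0, 0, 0, 255, 0, 0, 0, 0, 0, 0, 255],
)

```text
time: 43.07
tool_pos: [0.5943, 0.2453, 0.0098]
ee_rot: [-2.187, -2.256, 0.0]
force: [0.2, 0.1, -2.6]
gripper_width: 0.0599
```

Request:
carry_out(
  rows=[0, 0, 0, 0, 0, 0.05, 255, 0, 0, 0, 0, 0, 0, 255],
)

```text
time: 43.23
tool_pos: [0.5944, 0.2453, 0.0095]
ee_rot: [2.187, 2.256, 0.0]
force: [-1.2, -0.6, -0.5]
gripper_width: 0.0599
```

Request:
carry_out(
  rows=[0, 0, 0, 0, 0, 0.04, 255, 0, 0, 0, 0, 0, 0, 255],
)

```text
time: 43.4
tool_pos: [0.5944, 0.2454, 0.0095]
ee_rot: [2.186, 2.256, 0.001]
force: [-1.7, -0.8, 4.1]
gripper_width: 0.0603
```

Contact. Release and lift clear.

Request:
carry_out(
  rows=[0, 0, 0, 0, 0, 0, 60, 0, 0, 0, 0, 0, 0, 45, 0, 0, 0, 0, 0, 0, 25, 0, 0, 0, 0, 0, 0, 0, 0, 0, 0, 0, 0, 0, 0, 0, 0, 0, 0, 0, -0.5, 0, 0, 0, 0, 0, 0, -1.5, 0, 0, 0, 0, 0, 0, -3, 0, 0, 0, 0, 0, 0, -3, 0, 0, 0, 0, 0, 0, -3, 0, 0, 0, 0, 0, 0, -2, 0, 0, 0, 0, 0, 0, -1, 0],
)

```text
time: 44.4
tool_pos: [0.5962, 0.246, 0.153]
ee_rot: [2.185, 2.254, 0.009]
force: [0.5, 0.5, -0.9]
gripper_width: 0.0852
```

Request:
carry_out(
  rows=[0, 0, 0, 0, -2, 0, 0, 0, 0, 0, 0, -3, 0, 0, 0, 0, 0, 0, -3, 0, 0, 0, 0, 0, 0, -3, 0, 0, 0, 0, 0, 0, -2, 0, 0, 0, 0, 0, 0, 0, 0, 0, 0, 0, 0, 0, 0, 0, 0, 0, 0, 0, 0, 0, 0, 0],
)

```text
time: 45.07
tool_pos: [0.4651, 0.2415, 0.1489]
ee_rot: [2.186, 2.255, 0.001]
force: [0.5, -0.3, 0.6]
gripper_width: 0.0859
```

```bash
python3 plan.py .5 .2 .15 91.7; python3 - <<'E'
from h import *
S=Cam("side");T=Cam("top");crop(S.img,180,130,290,300,2,"pics/fin.png");crop(T.img,140,190,350,170,2,"pics/fint.png")
E
```

```text
t 45.07 pos [0.4651 0.2415 0.1489] yaw 91.8 tilt [0.0009 0.0002] q6 26.0 w 0.0859 F [ 0.5 -0.3  0.6]
turn z 0.08 then cm x,y,z [-4.25  3.37 -0.11]
```

View pics/fin.png

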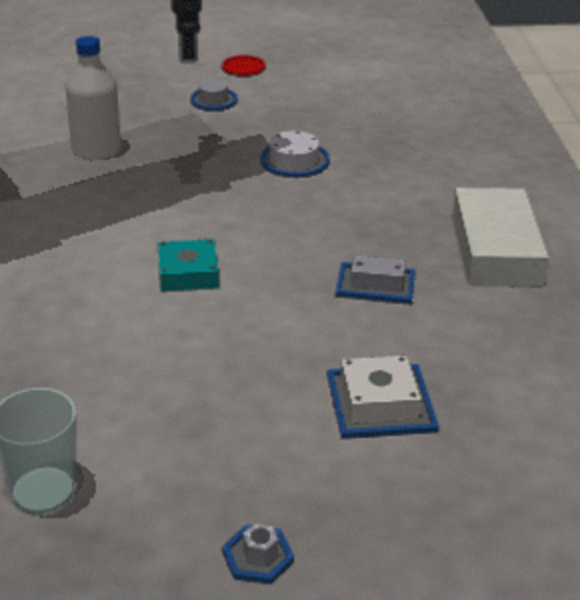

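View pics/fint.png

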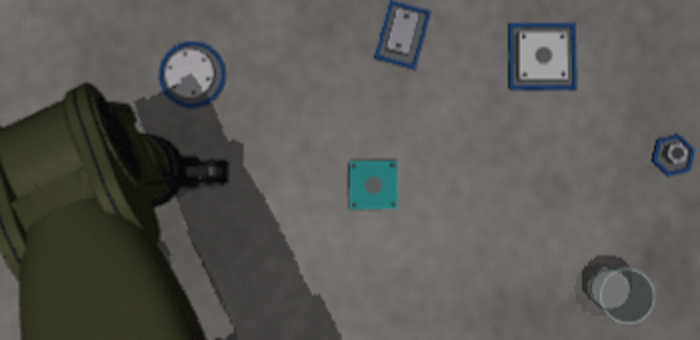

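Both views show all five parts flat inside their own recesses. The bystanders and look-alikes haven't moved, and the gripper is empty and clear of everything. Handing in.

```bash
python3 - <<'E'
from rig import arm
print(arm.close_job())
E
```

```text
the job is handed in; nothing more can be done
None
```

I took both stacks apart from the top, in the order nut, bar, square block, small disc, large disc, and laid each part in its own blue-rimmed tray. I lowered each part until a light contact of about 4 N and then released it. The job was handed in at about 45 s of the 120 s allowed.

- **Final check:** the side view showed all five parts flat inside their recesses. The top view agreed for four of them; the arm hid the small disc there.
- **Not moved:** the wash bottle, beaker, carton, red look-alike and turquoise look-alike stand where they were.
- **Largest force:** I saw about 6 N at the end of any move; forces within a move are not reported.
- **Corrections and disagreements:**
  - The block was about 2.5 mm off in x above its tray, so I shifted it before setting it down.
  - One two-view check on a block hole gave an impossible height, so I ignored it and used the hole pattern on the known plane. The other measurements from the two views agreed to about 2 mm.
  - The nut looks slightly off-centre in its recess in the top view, but lies well within it.

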